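Load two culture flasks the same way round and slide their tray to its ready place

ROBOT

A 7-joint arm with a two-finger parallel gripper is mounted at the origin on a cart in front of the work surface, level with it; the furniture and walls round the work are solid. World frame = base frame: x ahead of the robot, y to its left, z up, the work surface at z = 0. Lengths are in m, angles in rad, forces in N, time in s.
With the tool pointing down it reaches from about 0.425 to 0.925 m from the base axis. Payload 6.8 kg.
Tool frame: the origin (TCP) lies at the very end of the fingers, on their centre line; the grasp point (between the pads) lies 19 mm behind it (bot.grasp_offset is the distance from the TCP to the grasp point, in m); z points along the fingers, y is the direction in which the jaws open and shut (so a half turn about z gives the same grasp; the last joint's range is limited). The gripper opens to 85 mm and grips with 20 to 120 N. Pads are 22 mm wide; open, the fingers measure 114 mm over their backs; the gripper's body (76 mm by 85 mm) begins 54 mm behind the grasp point. The pads swing forward as they close: fully open they stand 13 mm farther back than shut.
Start: joints at [-1.215, 0.477, 0.022, 1.555, -0.011, 1.109, -0.083], TCP at [0.302, 0.604, 0.231] pointing down, gripper open.
Joint ranges: [-2.96, 2.96], [-0.34, 2.1], [-1.41, 1.46], [0.24, 2.44], [-1.37, 4.51], [0.17, 1.92], [-2.96, 2.96]. Speed limits (rad/s): [2.39, 2.39, 3.14, 3.14, 3.14, 3.14, 3.14].

INTERFACE

Orientations are given as a unit quaternion [w, x, y, z].
In Python, from station import monitor, cams, bot, finder gives the robot as it stands.
- The arm moves only by the tool jog_arm, never from a script. Its argument "plan" is a list of rows, each an object of numbers: "x", "y", "z": the shift along the tool's x, y, z as a fraction of full scale; "wx", "wy", "wz": the turn, a rotation vector about the tool's x, y, z as a fraction of full scale. A call has 1 to 12 rows; each row is the pose to reach, as a shift and turn from the pose measured when the call began, along the tool's axes at that moment, turning the shorter way round; what a row does not reach only later rows make up. Full scale, the value 1, is 20 cm for a shift and 180 degrees for a turn. A row lasts 1/12 s, in which the tool goes at most 41.7 mm and 7.16 degrees, less where a joint would pass 70% of its speed; a pose out of reach is approached as far as the arm can. A call with a number of a shift or a turn outside -1 to 1 is refused whole. A call with a gripper value outside its range is refused whole. "hand" is the opening, from -1 (shut) to 1 (fully open), set as the call begins (left out, the last holds). The fingers move at their own pace and stop on an object; "grip_force" is the grip in N (left out, the last holds). Time passes only in rows, so rows that repeat a pose let the fingers close. It gives the time, the measured TCP pose, the force and the opening at its end, in the units of the state.
- monitor.get_obs(): the state, without advancing time (a new reading comes with each control period).
- cams.read_camera(name): name is "scene" or "top" or "wrist"; returns the picture (384x512x3 uint8, red, green, blue); there is no depth.
- cams.get_calibration(name): a dict with "fx", "fy", "cx", "cy" (pixels), "extrinsics" (4x4, takes a point from world to camera coordinates). Camera axes: x right, y down, z forward; pixel columns grow to the right and rows downward; lengths in m; the calibration is good to about 2 mm. The wrist camera is an equidistant fisheye: a pixel r from the principal point sees the ray r / f radians off the axis. A picture is of the moment at which its call begins: read the wrist's pose just before it. get_calibration takes no time and is no camera call; for the wrist camera it gives the pose at the moment of the call.
- bot.hand_in(): hands the job in, once; it reports no verdict.
Trained networks look in the newest picture that a camera, given by its name, has taken for a name from the list of things; names that differ only in an ending like _2 or _b are one class to them, and where a whole thing is asked for, a point or a joint stands for the part that bears it (a point fixed in the world has none). Each returns a list of dicts, best first, with "confidence" (0 to 1); they miss things now and then, are a little off and sometimes report something else, mostly with a low value. They report only what shows in the picture. A call takes as long as a camera call.
- finder.find_in(camera, target): "bbox" ([left, top, width, height] in pixels, round what is visible of it).
- finder.place_of(camera, target): "location" ([column, row] in pixels: a listed point, or the origin of a listed thing).
The state is a dict: "t": time; "q": joint angles; "joint_vel": joint speeds; "joint_torque": joint torques, N m; "eef_pos": TCP position; "tool_rot": TCP orientation; "contact_force": force on the tool from outside, world axes, zero at the start; "torque": the same for the moment, N m; "gripper_width": opening from 0.0 (shut) to 1.0 (fully open).
Only numpy, scipy, OpenCV 4.12 (cv2) and the standard library are available. Lean on these libraries where they do the work, as an engineer would, in place of code of your own. Each camera call takes 0.05 s, during which the arm holds its last target. There are 200 camera calls.

TASK

Lay both culture flasks flat in the tray, one in each lane and lengthwise, with the writing panel and the canted neck upwards and both caps towards the end of the tray that has the bow handle; the flask standing on its narrow edge has to be laid over first. Then slide the loaded tray sideways along the bench, without lifting it, until it sits squarely within the empty set of four corner marks. Leave the squeeze bottle and the timer where they are.

Things in the scene. Friction and masses are not known exactly. Their poses are not given: they have to be found in the camera images.
- flask_flat: clear flat culture flask, 108 long: body 70 x 50 x 26 thick, 24 mm white screw cap on a neck canted up 15 deg. Origin: centre of the underside; +x to the cap (body x = -40..+30, cap end at +68), y across the 50 width, +z up out of the broad face with the paper panel (z = 26). Starts lying on its underside, turned any way. Sizes in mm.
- flask_edge: clear flat culture flask, 108 long: body 70 x 50 x 26 thick, 24 mm white screw cap on a neck canted up 15 deg. Origin: centre of the underside; +x to the cap (body x = -40..+30, cap end at +68), y across the 50 width, +z up out of the broad face with the paper panel (z = 26). Starts on a narrow edge (50 tall, z level); it must fall towards its -z side. Sizes in mm.
- flask_flat_cap (a point): centre of the cap of flask_flat (58 mm towards the cap and 20 mm up from the flask's origin)
- flask_edge_cap (a point): centre of the cap of flask_edge (same offsets)
- tray: loose aluminium tray, 136 (x) x 170 (y) mm, 0.45 kg, on the first set of corner marks. Origin: centre of its underside, z up. Floor 4 mm thick, walls 5 mm thick and 10 mm high; a rib along x at y = 0, 4 mm wide and 8 mm high, parts two lanes, each 126 long and 78 wide, centred at y = +-41.5 mm. Bow handle at the -x end, towards the robot.
- tray_handle (a point): middle of the handle's cross bar: a round steel bar 10 mm thick, 70 mm long along the tray's y, 36 mm above the tray's underside, 88 mm from the tray's origin towards -x; 15 mm of free space between bar and tray
- tray_lane_left (a point): centre of the floor of the lane at the tray's +y side
- tray_lane_right (a point): centre of the floor of the lane at the tray's -y side
- ready_marks: the empty set of four black L-shaped corner marks (flat tape) on the bench, about 22 cm to the right (-y) of the tray; inside 146 (x) x 180 (y) mm. Origin: centre between the marks; x and y as the tray's axes when it sits squarely there, handle towards the robot
- squeeze_bottle: white squeeze bottle, 43 mm across, 125 mm tall, loose bystander; origin: centre of its underside, z up
- timer: white bench timer, 37 x 68 x 49 mm, loose bystander; origin: centre of its underside, z up

How it is judged:
By the outcome, as a careful person would: the job done as asked, in the order asked, and still so for the second after the job is handed in, with the robot touching nothing.
It also fails if it takes over 72 s, if anything falls off the work surface, if the arm or the gripper's body presses on something with over 40 N, if the wrist force passes 120 N, or if a joint passes its speed limit or range.

## Working session

There is one attempt and no reset: what is moved stays moved. The work goes in short steps, Python scripts to look and compute and a tool call to move; the robot and the scene stay as the last step left them, time stands still between calls to the robot, and variables do not carry over. Pictures are saved under pics/ and viewed, about 8 in all and at most 12, crops included, and the job is handed in when it is done.

Besides the shell and the picture viewer there is one more tool, called after "Request:" as name(argument=value, ...), one argument or row to a line, values as JSON. jog_arm: Moves the arm, as the interface text tells. Shift numbers are shares of 20 cm and turn numbers shares of 180 degrees, none past 1 either way. Its arguments: {"type":"object","properties":{"plan":{"type":"array","items":{"type":"object","properties":{"x":{"type":"number","minimum":-1,"maximum":1},"y":{"type":"number","minimum":-1,"maximum":1},"z":{"type":"number","minimum":-1,"maximum":1},"wx":{"type":"number","minimum":-1,"maximum":1},"wy":{"type":"number","minimum":-1,"maximum":1},"wz":{"type":"number","minimum":-1,"maximum":1}}}},"hand":{"type":"number"},"grip_force":{"type":"number"}},"required":["plan"]}

```bash
ls; mkdir -p pics; cat > h.py <<'E'
import numpy as np, cv2
from scipy.spatial.transform import Rotation as R
from station import monitor, cams, bot, finder
def cal(n):
    c=cams.get_calibration(n); return c,np.array(c["extrinsics"])
def to_plane(n,uv,z,cc=None):
    c,E=cc or cal(n); a=(uv[0]-c["cx"])/c["fx"]; b=(uv[1]-c["cy"])/c["fy"]
    if n=="wrist":
        r=np.hypot(a,b); s=np.sin(r)/r if r>1e-9 else 1; d=np.array([a*s,b*s,np.cos(r)])
    else: d=np.array([a,b,1.])
    d=E[:3,:3].T@d; o=-E[:3,:3].T@E[:3,3]
    return o+d*(z-o[2])/d[2]
def snap(n,f=None):
    im=cams.read_camera(n)
    if f: cv2.imwrite("pics/"+f,im[:,:,::-1])
    return im
def tool():
    s=monitor.get_obs(); q=s["tool_rot"]
    return np.array(s["eef_pos"]),R.from_quat([q[1],q[2],q[3],q[0]])
def go(p,yaw=None,Rt=None):
    """fractions for target TCP p; yaw = world angle of tool x-axis, tool down"""
    P,Q=tool()
    if Rt is None:
        c,s=np.cos(yaw),np.sin(yaw); Rt=R.from_matrix(np.array([[c,s,0],[s,-c,0],[0,0,-1]]))
    d=Q.inv().apply(np.array(p)-P)/.2; w=(Q.inv()*Rt).as_rotvec()/np.pi
    print("xyz",d.round(3),"w",w.round(3))
E
cat > a.py <<'E'
from h import *
np.set_printoptions(precision=3,suppress=True)
P,Q=tool(); print(P,Q.as_matrix(),monitor.get_obs()["t"])
ims=[snap(n) for n in("top","scene")]
cv2.imwrite("pics/a.png",ims[0][:,:,::-1]); cv2.imwrite("pics/b.png",ims[1][:,:,::-1])
Z=dict(flask_flat=0,flask_edge=.025,flask_flat_cap=.02,flask_edge_cap=.025,tray=0,tray_handle=.036,tray_lane_left=.004,tray_lane_right=.004,ready_marks=0,squeeze_bottle=0,timer=0)
for n in("top","scene"):
    for k,z in Z.items():
        r=finder.place_of(n,k)[:2]
        print(n,k,[(round(d["confidence"],2),np.round(d["location"]),to_plane(n,d["location"],z)[:2]) for d in r])
E
python3 a.py
```

```text
pics
[0.302 0.603 0.23 ] [[-0.894  0.447 -0.001]
 [ 0.447  0.894 -0.002]
 [-0.    -0.002 -1.   ]] 0.0
top flask_flat [(0.56, array([326., 213.]), array([ 0.442, -0.315]))]
top flask_edge [(0.58, array([234., 223.]), array([ 0.419, -0.054]))]
top flask_flat_cap [(0.98, array([347., 206.]), array([ 0.459, -0.374]))]
top flask_edge_cap [(0.62, array([237., 192.]), array([ 0.504, -0.063])), (0.34, array([327., 213.]), array([ 0.438, -0.315]))]
top tray [(0.84, array([222., 149.]), array([ 0.637, -0.022]))]
top tray_handle [(0.94, array([216., 178.]), array([ 0.547, -0.007]))]
top tray_lane_left [(0.65, array([206., 147.]), array([0.644, 0.025]))]
top tray_lane_right [(0.74, array([238., 152.]), array([ 0.625, -0.07 ]))]
top ready_marks []
top squeeze_bottle [(0.54, array([372., 180.]), array([ 0.534, -0.453])), (0.2, array([327., 214.]), array([ 0.439, -0.319]))]
top timer [(0.77, array([150., 159.]), array([0.614, 0.19 ]))]
scene flask_flat [(0.82, array([309., 243.]), array([ 0.441, -0.32 ])), (0.53, array([265., 190.]), array([ 0.639, -0.039]))]
scene flask_edge [(0.83, array([232., 209.]), array([ 0.431, -0.069])), (0.58, array([371., 243.]), array([ 0.501, -0.465]))]
scene flask_flat_cap [(0.7, array([330., 240.]), array([ 0.458, -0.373]))]
scene flask_edge_cap [(0.61, array([246., 202.]), array([ 0.49 , -0.075])), (0.36, array([266., 191.]), array([ 0.591, -0.077]))]
scene tray [(0.82, array([260., 186.]), array([ 0.655, -0.007]))]
scene tray_handle [(0.56, array([239., 187.]), array([ 0.544, -0.004]))]
scene tray_lane_left [(0.72, array([251., 181.]), array([0.661, 0.036]))]
scene tray_lane_right [(0.74, array([268., 195.]), array([ 0.61 , -0.074])), (0.44, array([372., 243.]), array([ 0.539, -0.457]))]
scene ready_marks []
scene squeeze_bottle [(0.93, array([372., 244.]), array([ 0.54 , -0.455]))]
scene timer [(0.55, array([204., 178.]), array([0.586, 0.183]))]
```

```bash
python3 -c "
import cv2,numpy as np
a=cv2.imread('pics/a.png')[90:260,110:410];b=cv2.imread('pics/b.png')[140:290,160:430]
cv2.imwrite('pics/a2.png',cv2.resize(a,(800,453),interpolation=cv2.INTER_CUBIC))
cv2.imwrite('pics/b2.png',cv2.resize(b,(800,444),interpolation=cv2.INTER_CUBIC))"
```

```text
(no output)
```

View pics/a2.png

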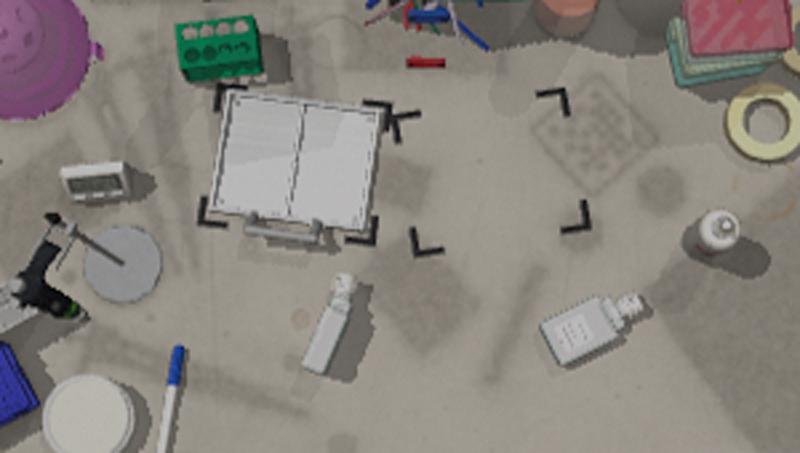

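View pics/b2.png

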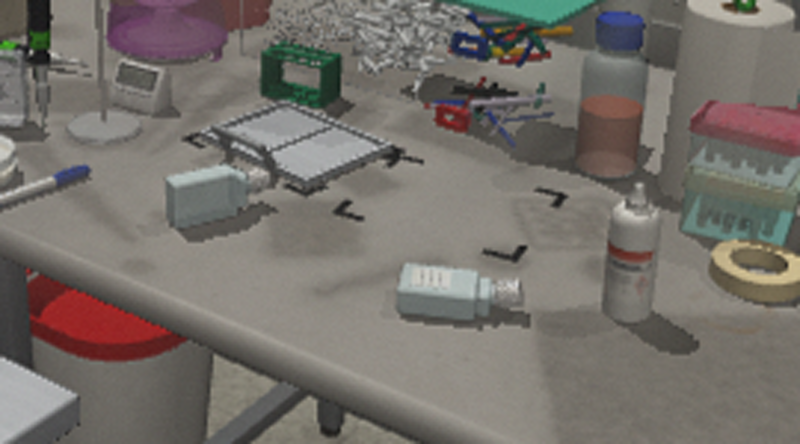

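The top view shows the tray (yaw about -10°), the empty marks to its right turned the other way, and the flat flask with its cap to the right. The edge flask's neck is canted to the left (+y), so it should fall to the right. A tall stand sits on the left, so I'll check the full scene before crossing it.

View pics/b.png

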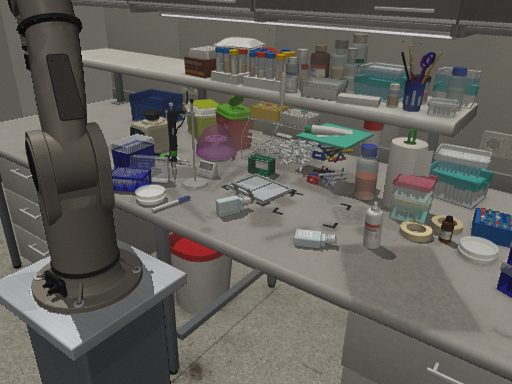

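```bash
cat > b.py <<'E'
from h import *
f=lambda x,y:(110+x/2.667,90+y/2.667)
for nm,p in dict(tl=(397,117),tr=(567,92),br=(588,230),bl=(415,250),standbase=(122,262),e1=(303,368),e2=(327,308),e3=(327,375),e4=(350,310)).items():
    print(nm,to_plane("top",f(*p),.05 if nm[0]=='e' else 0).round(3))
for n in("top","scene"):
    c,E=cal(n); print(n,(-E[:3,:3].T@E[:3,3]).round(2),c["fx"])
c,E=cal("wrist");P,Q=tool(); o=-E[:3,:3].T@E[:3,3]; print("wrist in tool",Q.inv().apply(o-P).round(3),(Q.as_matrix().T@E[:3,:3].T).round(2),c["fx"])
for n,w in(("top",(165,150,.1)),):
    pass
E
python3 b.py
```

```text
tl [ 0.679 -0.131  0.   ]
tr [ 0.702 -0.319  0.   ]
br [ 0.547 -0.335  0.   ]
bl [ 0.531 -0.146  0.   ]
standbase [0.527 0.171 0.   ]
e1 [ 0.403 -0.027  0.05 ]
e2 [ 0.465 -0.053  0.05 ]
e3 [ 0.396 -0.051  0.05 ]
e4 [ 0.462 -0.076  0.05 ]
top [ 0.32 -0.13  1.37] 478.8448187585792
scene [-0.44 -0.78  0.61] 436.4554834014726
wrist in tool [ 0.067 -0.    -0.142] [[ 0.   -0.96 -0.27]
 [ 1.    0.   -0.  ]
 [ 0.   -0.27  0.96]] 297.3186396354542
```

Request:
jog_arm(
  plan=[
    {"x": -0.27,"y": -0.87,"z": -0.95},
    {"x": -0.27,"y": -0.87,"z": -0.95},
    {"x": -0.27,"y": -0.87,"z": -0.95},
    {"x": -0.27,"y": -0.87,"z": -0.95},
    {"x": -0.27,"y": -0.87,"z": -0.95},
    {"x": -0.27,"y": -0.87,"z": -0.95},
    {"x": -0.27,"y": -0.87,"z": -0.95},
    {"x": -0.27,"y": -0.87,"z": -0.95},
  ],
  hand=-1,
)

```text
invalid input at $.plan[0]: expected keys x, y, z, wx, wy, wz
```

Request:
jog_arm(
  plan=[
    {"x": -0.27,"y": -0.87,"z": -0.95,"wx": 0,"wy": 0,"wz": 0},
    {"x": -0.27,"y": -0.87,"z": -0.95,"wx": 0,"wy": 0,"wz": 0},
    {"x": -0.27,"y": -0.87,"z": -0.95,"wx": 0,"wy": 0,"wz": 0},
    {"x": -0.27,"y": -0.87,"z": -0.95,"wx": 0,"wy": 0,"wz": 0},
    {"x": -0.27,"y": -0.87,"z": -0.95,"wx": 0,"wy": 0,"wz": 0},
    {"x": -0.27,"y": -0.87,"z": -0.95,"wx": 0,"wy": 0,"wz": 0},
    {"x": -0.27,"y": -0.87,"z": -0.95,"wx": 0,"wy": 0,"wz": 0},
    {"x": -0.27,"y": -0.87,"z": -0.95,"wx": 0,"wy": 0,"wz": 0},
  ],
  hand=-1,
)

```text
t: 1.87
eef_pos: [0.2734, 0.423, 0.4253]
tool_rot: [0.001, 0.231, 0.973, 0.004]
contact_force: [-0.1, -0.4, -0.0]
gripper_width: -0.003
```

Request:
jog_arm(
  plan=[
    {"x": -0.95,"y": -0.44,"z": 0,"wx": 0,"wy": 0,"wz": 0},
    {"x": -0.95,"y": -0.44,"z": 0,"wx": 0,"wy": 0,"wz": 0},
    {"x": -0.95,"y": -0.44,"z": 0,"wx": 0,"wy": 0,"wz": 0},
    {"x": -0.95,"y": -0.44,"z": 0,"wx": 0,"wy": 0,"wz": 0},
    {"x": -0.95,"y": -0.44,"z": 0,"wx": 0,"wy": 0,"wz": 0},
    {"x": -0.95,"y": -0.44,"z": 0,"wx": 0,"wy": 0,"wz": 0},
  ],
)

```text
t: 2.37
eef_pos: [0.4085, 0.2524, 0.4233]
tool_rot: [0.002, 0.236, 0.972, 0.002]
contact_force: [0.2, -0.4, -0.3]
gripper_width: 0.002
```

Request:
jog_arm(
  plan=[
    {"x": -0.5,"y": -0.95,"z": 0,"wx": 0,"wy": 0,"wz": 0},
    {"x": -0.5,"y": -0.95,"z": 0,"wx": 0,"wy": 0,"wz": 0},
    {"x": -0.5,"y": -0.95,"z": 0,"wx": 0,"wy": 0,"wz": 0},
    {"x": -0.5,"y": -0.95,"z": 0,"wx": 0,"wy": 0,"wz": 0},
    {"x": -0.5,"y": -0.95,"z": 0,"wx": 0,"wy": 0,"wz": 0},
    {"x": -0.5,"y": -0.95,"z": 0,"wx": 0,"wy": 0,"wz": 0},
  ],
)

```text
t: 2.87
eef_pos: [0.4102, 0.0322, 0.4216]
tool_rot: [0.001, 0.24, 0.971, 0.001]
contact_force: [-0.0, -0.7, -0.0]
gripper_width: 0.001
```

```bash
python3 -c "
from h import *
print(tool()[0],tool()[1].as_matrix()[:,0],monitor.get_obs()['q']); go((.46,-.05,.25),np.radians(158))"
```

```text
[0.41018696 0.03222365 0.42158603] [-0.88508603  0.4654228  -0.00208132] [-0.75954262 -0.16681392  0.4583219   1.87072611  0.07404009  1.417821
  0.76888374]
xyz [-0.41  -0.25   0.858] w [ 0.001  0.001 -0.032]
```

Request:
jog_arm(
  plan=[
    {"x": -0.41,"y": -0.25,"z": 0.86,"wx": 0,"wy": 0,"wz": -0.03},
    {"x": -0.41,"y": -0.25,"z": 0.86,"wx": 0,"wy": 0,"wz": -0.03},
    {"x": -0.41,"y": -0.25,"z": 0.86,"wx": 0,"wy": 0,"wz": -0.03},
    {"x": -0.41,"y": -0.25,"z": 0.86,"wx": 0,"wy": 0,"wz": -0.03},
    {"x": -0.41,"y": -0.25,"z": 0.86,"wx": 0,"wy": 0,"wz": -0.03},
    {"x": -0.41,"y": -0.25,"z": 0.86,"wx": 0,"wy": 0,"wz": -0.03},
    {"x": -0.41,"y": -0.25,"z": 0.86,"wx": 0,"wy": 0,"wz": -0.03},
  ],
)

```text
t: 3.45
eef_pos: [0.4591, -0.0501, 0.2474]
tool_rot: [-0.001, 0.194, 0.981, -0.001]
contact_force: [0.1, 0.7, 0.6]
gripper_width: 0.003
```

```bash
cat > c.py <<'E'
from h import *
np.set_printoptions(precision=3,suppress=True)
cc=cal("wrist"); im=snap("wrist","c.png"); print(tool()[0])
Z=dict(flask_edge=.025,flask_edge_cap=.025,tray=0,tray_handle=.036,tray_lane_left=.004,tray_lane_right=.004,flask_flat_cap=.02)
for k,z in Z.items():
    print(k,[(round(d["confidence"],2),np.round(d["location"]),to_plane("wrist",d["location"],z,cc)[:2]) for d in finder.place_of("wrist",k)[:2]])
E
python3 c.py
```

```text
[ 0.46  -0.049  0.249]
flask_edge [(0.69, array([241., 152.]), array([ 0.435, -0.061]))]
flask_edge_cap [(0.58, array([251., 199.]), array([ 0.496, -0.072]))]
tray [(0.58, array([319., 260.]), array([ 0.63 , -0.018])), (0.34, array([293., 270.]), array([ 0.631, -0.061]))]
tray_handle [(0.85, array([317., 216.]), array([ 0.546, -0.002]))]
tray_lane_left []
tray_lane_right [(0.65, array([290., 270.]), array([ 0.626, -0.064])), (0.36, array([317., 218.]), array([ 0.563, -0.001]))]
flask_flat_cap [(0.8, array([ 70., 248.]), array([ 0.464, -0.375]))]
```

View pics/c.png

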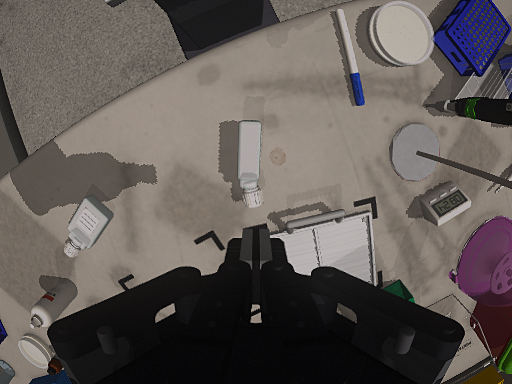

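```bash
cat > d.py <<'E'
from h import *
im=cv2.imread("pics/c.png"); g=im.min(2); m=(g>165).astype(np.uint8)
n,l,s,c=cv2.connectedComponentsWithStats(m)
k=l[150,250]; print(s[k],k)
mm=(l==k)
for r in range(116,215,6):
    x=np.where(mm[r,225:275])[0]; print(r, (x.min()+225,x.max()+225) if len(x) else None)
cc=cal("wrist")
for p in((240,122),(262,122),(260,184),(238,184),(253,199)): print(to_plane("wrist",p,.05 if p[1]<190 else .025,cc)[:2].round(3))
E
python3 d.py; python3 -c "
import cv2;cv2.imwrite('pics/c2.png',cv2.resize(cv2.imread('pics/c.png')[105:225,205:305],(500,600),interpolation=cv2.INTER_CUBIC))"
```

```text
[240 123  21  55 827] 49
116 None
122 None
128 (np.int64(242), np.int64(259))
134 (np.int64(242), np.int64(259))
140 (np.int64(241), np.int64(259))
146 (np.int64(241), np.int64(259))
152 (np.int64(241), np.int64(258))
158 (np.int64(241), np.int64(258))
164 (np.int64(241), np.int64(258))
170 (np.int64(240), np.int64(258))
176 (np.int64(257), np.int64(257))
182 None
188 None
194 None
200 None
206 None
212 None
[ 0.403 -0.045]
[ 0.413 -0.021]
[ 0.48  -0.051]
[ 0.47  -0.075]
[ 0.501 -0.069]
```

View pics/c2.png

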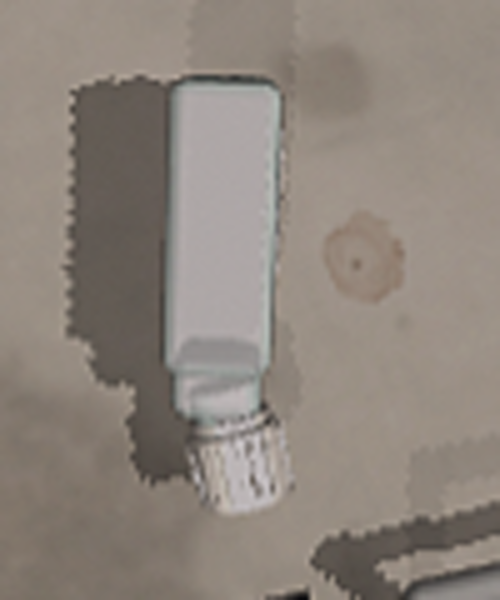

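```bash
python3 -c "
from h import *
go((.457,-.002,.042),np.radians(156))"
```

```text
xyz [0.11  0.208 1.043] w [0.001 0.001 0.01 ]
```

Request:
jog_arm(
  plan=[
    {"x": 0.11,"y": 0.21,"z": 0.2,"wx": 0,"wy": 0,"wz": 0.01},
    {"x": 0.11,"y": 0.21,"z": 0.4,"wx": 0,"wy": 0,"wz": 0.01},
    {"x": 0.11,"y": 0.21,"z": 0.6,"wx": 0,"wy": 0,"wz": 0.01},
    {"x": 0.11,"y": 0.21,"z": 0.8,"wx": 0,"wy": 0,"wz": 0.01},
    {"x": 0.11,"y": 0.21,"z": 1.0,"wx": 0,"wy": 0,"wz": 0.01},
    {"x": 0.11,"y": 0.21,"z": 1.0,"wx": 0,"wy": 0,"wz": 0.01},
  ],
)

```text
t: 4.35
eef_pos: [0.4534, -0.0015, 0.046]
tool_rot: [-0.002, 0.208, 0.978, -0.0]
contact_force: [-0.1, -0.0, 0.4]
gripper_width: -0.0
```

Request:
jog_arm(
  plan=[
    {"x": 0,"y": 0,"z": 0.03,"wx": 0,"wy": 0,"wz": 0},
    {"x": 0,"y": -0.05,"z": 0.035,"wx": 0,"wy": 0,"wz": 0},
    {"x": 0,"y": -0.08,"z": 0.035,"wx": 0,"wy": 0,"wz": 0},
    {"x": 0,"y": -0.11,"z": 0.035,"wx": 0,"wy": 0,"wz": 0},
    {"x": 0,"y": -0.14,"z": 0.035,"wx": 0,"wy": 0,"wz": 0},
    {"x": 0,"y": -0.17,"z": 0.035,"wx": 0,"wy": 0,"wz": 0},
    {"x": 0,"y": -0.2,"z": 0.035,"wx": 0,"wy": 0,"wz": 0},
    {"x": 0,"y": -0.22,"z": 0.035,"wx": 0,"wy": 0,"wz": 0},
    {"x": 0,"y": -0.24,"z": 0.035,"wx": 0,"wy": 0,"wz": 0},
    {"x": 0,"y": -0.26,"z": 0.035,"wx": 0,"wy": 0,"wz": 0},
  ],
)

```text
t: 5.18
eef_pos: [0.4321, -0.0493, 0.0391]
tool_rot: [-0.002, 0.208, 0.978, -0.0]
contact_force: [-0.4, 0.9, -0.2]
gripper_width: -0.001
```

```bash
python3 -c "
from h import *
print(tool()[0]); im=snap('scene'); a=im[180:270,180:350,::-1]
cv2.imwrite('pics/e.png',cv2.resize(a,(680,360),interpolation=cv2.INTER_CUBIC))"
```

```text
[ 0.43207258 -0.04925662  0.03910495]
```

View pics/e.png

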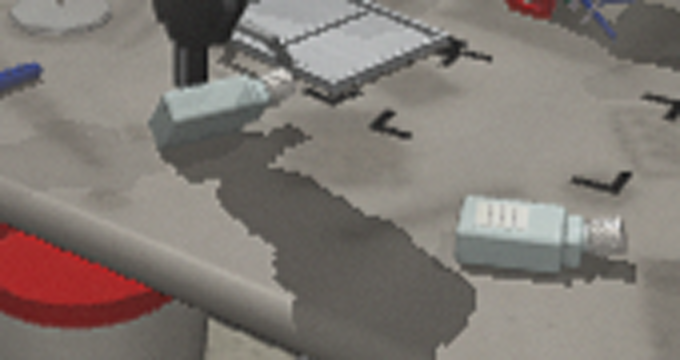

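The flask is tipping over its lower edge rather than sliding, so I'll keep pushing.

Request:
jog_arm(
  plan=[
    {"x": 0,"y": -0.03,"z": 0,"wx": 0,"wy": 0,"wz": 0},
    {"x": 0,"y": -0.06,"z": 0,"wx": 0,"wy": 0,"wz": 0},
    {"x": 0,"y": -0.09,"z": 0,"wx": 0,"wy": 0,"wz": 0},
    {"x": 0,"y": -0.11,"z": 0,"wx": 0,"wy": 0,"wz": 0},
    {"x": 0,"y": -0.11,"z": 0,"wx": 0,"wy": 0,"wz": 0},
    {"x": 0,"y": -0.11,"z": -0.2,"wx": 0,"wy": 0,"wz": 0},
    {"x": 0,"y": -0.05,"z": -0.4,"wx": 0,"wy": 0,"wz": 0},
    {"x": 0,"y": 0,"z": -0.6,"wx": 0,"wy": 0,"wz": 0},
    {"x": 0,"y": 0,"z": -0.6,"wx": 0,"wy": 0,"wz": 0},
  ],
  hand=1,
)

```text
t: 5.98
eef_pos: [0.4371, -0.0486, 0.1649]
tool_rot: [0.003, 0.208, 0.978, 0.002]
contact_force: [1.6, -0.5, -0.8]
gripper_width: 0.999
```

```bash
sed -i 's/c.png/f.png/; s/flask_edge=.025,flask_edge_cap=.025/flask_edge=0,flask_edge_cap=.02/' c.py; python3 c.py
```

```text
[ 0.435 -0.049  0.162]
flask_edge [(0.92, array([217., 176.]), array([ 0.422, -0.086]))]
flask_edge_cap [(0.67, array([213., 237.]), array([ 0.476, -0.114]))]
tray [(0.65, array([334., 303.]), array([ 0.633, -0.023]))]
tray_handle [(0.97, array([338., 258.]), array([ 0.548, -0.001])), (0.38, array([ 71., 259.]), array([ 0.432, -0.287]))]
tray_lane_left []
tray_lane_right [(0.85, array([306., 313.]), array([ 0.629, -0.061])), (0.6, array([ 53., 292.]), array([ 0.471, -0.395]))]
flask_flat_cap [(0.58, array([ 50., 292.]), array([ 0.465, -0.382])), (0.54, array([307., 311.]), array([ 0.612, -0.057]))]
```

View pics/f.png

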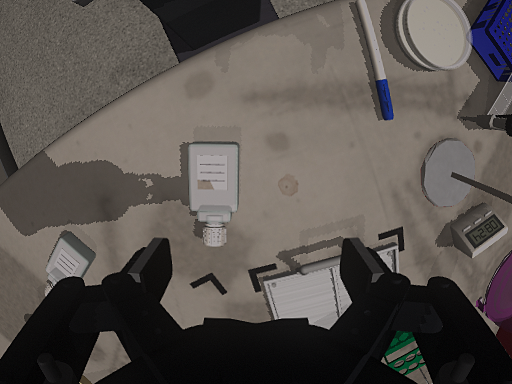

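The flask now lies flat with its panel up, its body at about pixels (190–239, 142–208) and its cap at (213,237). Next I'll compute the grasp.

```bash
cat > d.py <<'E'
from h import *
cc=cal("wrist")
p=[to_plane("wrist",q,.026,cc)[:2] for q in((190,143),(239,143),(237.5,207),(189,206))]
f=(p[2]+p[3])/2-(p[0]+p[1])/2; print(np.linalg.norm(f),np.degrees(np.arctan2(f[1],f[0])),"ctr",sum(p)/4,np.linalg.norm(p[1]-p[0]))
for a,b in((0,3),(1,2)): e=p[b]-p[a]; print(np.degrees(np.arctan2(e[1],e[0])))
c=sum(p)/4; print(monitor.get_obs()["q"])
y=np.radians(-26); g=c+.005*np.array([np.cos(y),np.sin(y)]); print(g)
go((*g,.010),y+np.pi)
E
python3 d.py
```

```text
0.06214928268891001 -27.02445239896767 ctr [ 0.40689088 -0.08418939] 0.046292068073959226
-27.900540971978796
-26.147741722727503
[-0.60360512  0.20375862  0.65630826  2.20902138 -0.17440343  0.78425235
  1.31763098]
[ 0.41138485 -0.08638125]
xyz [ 0.013 -0.202  0.741] w [-0.001 -0.002  0.011]
```

```bash
python3 -c "
from h import *
go((.423,-.088,.010),np.radians(153))"
```

```text
xyz [-0.044 -0.186  0.74 ] w [-0.001 -0.002  0.016]
```

Request:
jog_arm(
  plan=[
    {"x": -0.044,"y": -0.186,"z": 0.1,"wx": 0,"wy": 0,"wz": 0.016},
    {"x": -0.044,"y": -0.186,"z": 0.25,"wx": 0,"wy": 0,"wz": 0.016},
    {"x": -0.044,"y": -0.186,"z": 0.4,"wx": 0,"wy": 0,"wz": 0.016},
    {"x": -0.044,"y": -0.186,"z": 0.55,"wx": 0,"wy": 0,"wz": 0.016},
    {"x": -0.044,"y": -0.186,"z": 0.68,"wx": 0,"wy": 0,"wz": 0.016},
    {"x": -0.044,"y": -0.186,"z": 0.74,"wx": 0,"wy": 0,"wz": 0.016},
    {"x": -0.044,"y": -0.186,"z": 0.74,"wx": 0,"wy": 0,"wz": 0.016},
  ],
)

```text
t: 6.97
eef_pos: [0.4203, -0.0885, 0.0072]
tool_rot: [-0.006, 0.234, 0.972, -0.002]
contact_force: [-0.8, -0.5, -0.2]
gripper_width: 0.997
```

Request:
jog_arm(
  plan=[
    {"x": 0,"y": 0,"z": 0,"wx": 0,"wy": 0,"wz": 0},
    {"x": 0,"y": 0,"z": 0,"wx": 0,"wy": 0,"wz": 0},
    {"x": 0,"y": 0,"z": 0,"wx": 0,"wy": 0,"wz": 0},
    {"x": 0,"y": 0,"z": 0,"wx": 0,"wy": 0,"wz": 0},
    {"x": 0,"y": 0,"z": 0,"wx": 0,"wy": 0,"wz": 0},
    {"x": 0,"y": 0,"z": 0,"wx": 0,"wy": 0,"wz": 0},
    {"x": 0,"y": 0,"z": -0.1,"wx": 0,"wy": 0,"wz": 0},
    {"x": 0,"y": 0,"z": -0.25,"wx": 0,"wy": 0,"wz": 0},
    {"x": 0,"y": 0,"z": -0.45,"wx": 0,"wy": 0,"wz": 0},
    {"x": 0,"y": 0,"z": -0.55,"wx": 0,"wy": 0,"wz": 0},
    {"x": 0,"y": 0,"z": -0.55,"wx": 0,"wy": 0,"wz": 0},
  ],
  hand=-1,
  grip_force=45,
)

```text
t: 7.88
eef_pos: [0.4246, -0.0885, 0.1211]
tool_rot: [-0.002, 0.234, 0.972, -0.0]
contact_force: [0.9, -0.2, -0.7]
gripper_width: 0.569
```

```bash
python3 -c "
from h import *
cc=cal('wrist');snap('wrist','g.png');print(tool()[0],monitor.get_obs()['q'])
for k in('flask_edge','flask_edge_cap'):
  print(k,[(d['confidence'],d['location'],to_plane('wrist',d['location'],.105 if k=='flask_edge' else .125,cc)) for d in finder.place_of('wrist',k)[:1]])
go((.654,.021,.12),np.radians(-8))"
```

```text
[ 0.42356926 -0.08794244  0.1192882 ] [-0.51511598  0.29178634  0.67730373  2.24525066 -0.28474195  0.69394957
  1.46339116]
flask_edge [(0.73, [255.8, 241.4], array([ 0.43045128, -0.0914609 ,  0.105     ]))]
flask_edge_cap []
xyz [-0.788  1.012 -0.029] w [-0.005  0.002  0.894]
```

Request:
jog_arm(
  plan=[
    {"x": -0.06,"y": 0.08,"z": 0,"wx": 0,"wy": 0,"wz": 0.04},
    {"x": -0.12,"y": 0.16,"z": 0,"wx": 0,"wy": 0,"wz": 0.08},
    {"x": -0.18,"y": 0.24,"z": 0,"wx": 0,"wy": 0,"wz": 0.12},
    {"x": -0.24,"y": 0.32,"z": 0,"wx": 0,"wy": 0,"wz": 0.16},
    {"x": -0.3,"y": 0.4,"z": 0,"wx": 0,"wy": 0,"wz": 0.2},
    {"x": -0.36,"y": 0.48,"z": 0,"wx": 0,"wy": 0,"wz": 0.24},
    {"x": -0.42,"y": 0.56,"z": 0,"wx": 0,"wy": 0,"wz": 0.28},
    {"x": -0.48,"y": 0.64,"z": 0,"wx": 0,"wy": 0,"wz": 0.32},
    {"x": -0.54,"y": 0.72,"z": 0,"wx": 0,"wy": 0,"wz": 0.36},
    {"x": -0.6,"y": 0.8,"z": 0,"wx": 0,"wy": 0,"wz": 0.4},
    {"x": -0.66,"y": 0.88,"z": 0,"wx": 0,"wy": 0,"wz": 0.44},
    {"x": -0.72,"y": 0.94,"z": 0,"wx": 0,"wy": 0,"wz": 0.48},
  ],
)

```text
t: 9.03
eef_pos: [0.6352, 0.0157, 0.1119]
tool_rot: [-0.004, 0.835, 0.55, -0.007]
contact_force: [-0.0, 0.6, -0.7]
gripper_width: 0.574
```

```bash
python3 -c "
from h import *
print(tool()[0],monitor.get_obs()['q'])
go((.659,.021,.10),np.radians(-8))"
```

```text
[0.63515711 0.01570261 0.11185589] [-0.74617139  0.75796956  0.94439348  1.78565769 -0.71969263  1.00382031
  0.0855495 ]
xyz [0.072 0.1   0.057] w [-0.003  0.005  0.415]
```

Request:
jog_arm(
  plan=[
    {"x": 0.07,"y": 0.1,"z": 0.03,"wx": 0,"wy": 0,"wz": 0.04},
    {"x": 0.07,"y": 0.1,"z": 0.03,"wx": 0,"wy": 0,"wz": 0.08},
    {"x": 0.07,"y": 0.1,"z": 0.03,"wx": 0,"wy": 0,"wz": 0.12},
    {"x": 0.07,"y": 0.1,"z": 0.03,"wx": 0,"wy": 0,"wz": 0.16},
    {"x": 0.07,"y": 0.1,"z": 0.03,"wx": 0,"wy": 0,"wz": 0.2},
    {"x": 0.07,"y": 0.1,"z": 0.03,"wx": 0,"wy": 0,"wz": 0.24},
    {"x": 0.07,"y": 0.1,"z": 0.03,"wx": 0,"wy": 0,"wz": 0.28},
    {"x": 0.07,"y": 0.1,"z": 0.03,"wx": 0,"wy": 0,"wz": 0.32},
    {"x": 0.07,"y": 0.1,"z": 0.03,"wx": 0,"wy": 0,"wz": 0.36},
    {"x": 0.07,"y": 0.1,"z": 0.03,"wx": -0.003,"wy": 0.005,"wz": 0.4},
    {"x": 0.07,"y": 0.1,"z": 0.03,"wx": -0.003,"wy": 0.005,"wz": 0.415},
    {"x": 0.07,"y": 0.1,"z": 0.03,"wx": -0.003,"wy": 0.005,"wz": 0.415},
  ],
)

```text
t: 10.03
eef_pos: [0.6577, 0.0203, 0.1028]
tool_rot: [0.001, 0.997, -0.071, -0.001]
contact_force: [-0.6, 0.6, 0.1]
gripper_width: 0.574
```

```bash
cat > e.py <<'E'
from h import *
import sys
np.set_printoptions(precision=3,suppress=True)
P,Q=tool(); print(P,Q.as_matrix()[:,0],monitor.get_obs()['q'])
for n in("top","wrist"):
    cc=cal(n); snap(n,sys.argv[1]+n+".png")
    for k,z in dict(tray=0,tray_handle=.036,tray_lane_left=.004,tray_lane_right=.004,flask_flat=0,flask_flat_cap=.02).items():
        print(n,k,[(round(d["confidence"],2),np.round(d["location"]),to_plane(n,d["location"],z,cc)[:2]) for d in finder.place_of(n,k)[:2]])
E
python3 e.py g; python3 -c "
from h import *
go((.659,.021,.014),np.radians(-8))"
```

```text
[0.658 0.02  0.103] [ 0.99  -0.141 -0.002] [-0.838  0.974  1.202  1.75  -0.992  1.167 -1.038]
top tray [(0.96, array([222., 151.]), array([ 0.632, -0.022]))]
top tray_handle [(0.76, array([218., 174.]), array([ 0.557, -0.013]))]
top tray_lane_left [(0.6, array([205., 146.]), array([0.647, 0.028]))]
top tray_lane_right [(0.73, array([147., 159.]), array([0.611, 0.196])), (0.58, array([237., 148.]), array([ 0.639, -0.066]))]
top flask_flat [(0.61, array([329., 216.]), array([ 0.434, -0.325]))]
top flask_flat_cap [(0.45, array([372., 183.]), array([ 0.521, -0.448]))]
wrist tray [(0.95, array([299., 210.]), array([ 0.638, -0.016])), (0.29, array([ 95., 256.]), array([0.615, 0.195]))]
wrist tray_handle [(0.62, array([300., 317.]), array([ 0.548, -0.006]))]
wrist tray_lane_left []
wrist tray_lane_right [(0.79, array([350., 213.]), array([ 0.63 , -0.061]))]
wrist flask_flat [(0.83, array([506., 303.]), array([ 0.444, -0.318]))]
wrist flask_flat_cap [(0.73, array([ 98., 256.]), array([0.623, 0.177]))]
xyz [-0.001 -0.002  0.458] w [ 0. -0.  0.]
```

View pics/gwrist.png

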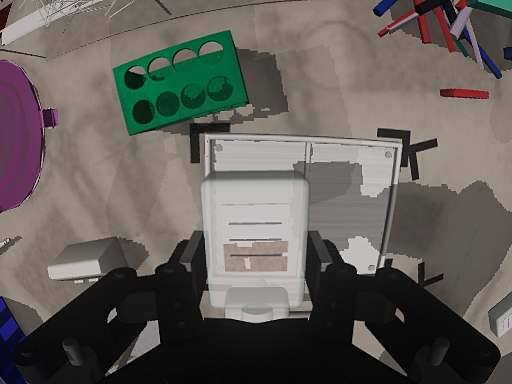

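The wrist view shows the tray's far wall from (208,137) to (403,143) and the rib at (308,143), roughly square with the held flask. I'll check the numbers.

```bash
python3 -c "
from h import *
cc=cal('wrist')
f=lambda p,z:to_plane('wrist',p,z,cc)[:2]
a,b,r=f((208,136),.012),f((403,142),.012),f((308,140),.01)
d=a-b;print(a,b,r,'yaw',np.degrees(np.arctan2(-d[0],d[1])),np.linalg.norm(d))
rr=f((395,270),.012);e=b-rr;print('right wall yaw',np.degrees(np.arctan2(e[1],e[0])))
y=np.radians(-7);ux=np.array([np.cos(y),np.sin(y)]);print('ctr',(a+b)/2-.068*ux)
print('flask back corners',f((204,180),.122),f((309,178),.122))
"
```

```text
[0.71421237 0.05066625] [ 0.68988133 -0.11288418] [ 0.69981713 -0.02843562] yaw -8.461709503615987 0.16535036443480805
right wall yaw -2.842832384511889
ctr [ 0.63455371 -0.02282185]
flask back corners [0.70167457 0.03706664] [ 0.69619713 -0.00873134]
```

Request:
jog_arm(
  plan=[
    {"x": -0.01,"y": 0,"z": 0.1,"wx": 0,"wy": 0,"wz": 0},
    {"x": -0.01,"y": 0,"z": 0.2,"wx": 0,"wy": 0,"wz": 0},
    {"x": -0.01,"y": 0,"z": 0.3,"wx": 0,"wy": 0,"wz": 0},
    {"x": -0.01,"y": 0,"z": 0.38,"wx": 0,"wy": 0,"wz": 0},
    {"x": -0.01,"y": 0,"z": 0.43,"wx": 0,"wy": 0,"wz": 0},
    {"x": -0.01,"y": 0,"z": 0.45,"wx": 0,"wy": 0,"wz": 0},
    {"x": -0.01,"y": 0,"z": 0.45,"wx": 0,"wy": 0,"wz": 0},
  ],
)

```text
t: 11.32
eef_pos: [0.6568, 0.0208, 0.0149]
tool_rot: [0.0, 0.998, -0.069, 0.0]
contact_force: [-0.5, -0.6, -1.0]
gripper_width: 0.579
```

Request:
jog_arm(
  plan=[
    {"x": 0,"y": 0,"z": 0.01,"wx": 0,"wy": 0,"wz": 0},
    {"x": 0,"y": 0,"z": 0.01,"wx": 0,"wy": 0,"wz": 0},
  ],
)

```text
t: 11.48
eef_pos: [0.6573, 0.0206, 0.0135]
tool_rot: [0.001, 0.998, -0.069, 0.001]
contact_force: [-0.4, 0.2, -0.5]
gripper_width: 0.575
```

Request:
jog_arm(
  plan=[
    {"x": 0,"y": 0,"z": 0,"wx": 0,"wy": 0,"wz": 0},
    {"x": 0,"y": 0,"z": 0,"wx": 0,"wy": 0,"wz": 0},
    {"x": 0,"y": 0,"z": 0,"wx": 0,"wy": 0,"wz": 0},
    {"x": 0,"y": 0,"z": -0.06,"wx": 0,"wy": 0,"wz": 0},
    {"x": 0,"y": 0,"z": -0.2,"wx": 0,"wy": 0,"wz": 0},
    {"x": 0,"y": 0,"z": -0.4,"wx": 0,"wy": 0,"wz": 0},
    {"x": 0,"y": 0,"z": -0.6,"wx": 0,"wy": 0,"wz": 0},
    {"x": 0,"y": 0,"z": -0.8,"wx": 0,"wy": 0,"wz": 0},
    {"x": 0,"y": 0,"z": -0.8,"wx": 0,"wy": 0,"wz": 0},
  ],
  hand=0.45,
)

```text
t: 12.23
eef_pos: [0.6606, 0.0186, 0.183]
tool_rot: [0.001, 0.998, -0.07, 0.007]
contact_force: [0.8, -1.3, -0.1]
gripper_width: 0.725
```

```bash
python3 e.py h; python3 -c "
from h import *
print([ (d['confidence'],to_plane('wrist',d['location'],.004)) for d in finder.place_of('wrist','flask_edge')[:1]],[ (d['confidence'],to_plane('wrist',d['location'],.024)) for d in finder.place_of('wrist','flask_edge_cap')[:1]])
go((.445,-.315,.18),np.radians(106))"
```

```text
[0.661 0.019 0.183] [ 0.99  -0.14   0.014] [-0.871  0.896  1.29   1.7   -0.909  1.26  -1.084]
top tray [(0.78, array([220., 151.]), array([ 0.63 , -0.016]))]
top tray_handle [(0.64, array([216., 178.]), array([ 0.545, -0.007]))]
top tray_lane_left [(0.64, array([206., 151.]), array([0.632, 0.023])), (0.41, array([207., 147.]), array([0.644, 0.022]))]
top tray_lane_right [(0.84, array([239., 152.]), array([ 0.627, -0.071]))]
top flask_flat [(0.84, array([325., 214.]), array([ 0.44 , -0.314]))]
top flask_flat_cap [(0.87, array([347., 204.]), array([ 0.465, -0.374])), (0.52, array([326., 216.]), array([ 0.432, -0.315]))]
wrist tray [(0.9, array([291., 187.]), array([ 0.639, -0.017]))]
wrist tray_handle [(0.61, array([292., 274.]), array([ 0.551, -0.005]))]
wrist tray_lane_left []
wrist tray_lane_right [(0.55, array([334., 190.]), array([ 0.63 , -0.064]))]
wrist flask_flat [(0.62, array([486., 278.]), array([ 0.445, -0.325])), (0.31, array([125., 230.]), array([0.614, 0.188]))]
wrist flask_flat_cap []
[(0.62, array([0.65818436, 0.01973501, 0.004     ]))] [(0.61, array([0.5966562 , 0.03031924, 0.024     ]))]
xyz [-0.817  1.809 -0.032] w [ 0.001  0.    -0.633]
```

Request:
jog_arm(
  plan=[
    {"x": -0.08,"y": 0.18,"z": 0,"wx": 0,"wy": 0,"wz": -0.04},
    {"x": -0.16,"y": 0.36,"z": 0,"wx": 0,"wy": 0,"wz": -0.08},
    {"x": -0.24,"y": 0.54,"z": 0,"wx": 0,"wy": 0,"wz": -0.12},
    {"x": -0.32,"y": 0.7,"z": 0,"wx": 0,"wy": 0,"wz": -0.16},
    {"x": -0.4,"y": 0.82,"z": 0,"wx": 0,"wy": 0,"wz": -0.2},
    {"x": -0.46,"y": 0.92,"z": 0,"wx": 0,"wy": 0,"wz": -0.24},
    {"x": -0.52,"y": 1.0,"z": 0,"wx": 0,"wy": 0,"wz": -0.28},
    {"x": -0.58,"y": 1.0,"z": 0,"wx": 0,"wy": 0,"wz": -0.32},
    {"x": -0.62,"y": 1.0,"z": 0,"wx": 0,"wy": 0,"wz": -0.36},
    {"x": -0.65,"y": 1.0,"z": 0,"wx": 0,"wy": 0,"wz": -0.4},
  ],
  hand=1,
)

```text
t: 13.87
eef_pos: [0.4995, -0.1599, 0.1736]
tool_rot: [0.001, 0.848, 0.529, 0.0]
contact_force: [0.1, -0.7, 0.0]
gripper_width: 1.001
```

```bash
python3 -c "
from h import *
print(tool()[0],monitor.get_obs()['q']); go((.45,-.30,.18),np.radians(106))"
```

```text
[ 0.49949888 -0.15987298  0.17364083] [-0.625804    0.4996268   1.08511444  2.0199728  -0.54893106  0.94723872
  0.29050261]
xyz [-0.738  0.086 -0.032] w [ 0.001  0.    -0.234]
```

Request:
jog_arm(
  plan=[
    {"x": -0.12,"y": 0.02,"z": -0.03,"wx": 0,"wy": 0,"wz": -0.04},
    {"x": -0.25,"y": 0.04,"z": -0.03,"wx": 0,"wy": 0,"wz": -0.08},
    {"x": -0.4,"y": 0.06,"z": -0.03,"wx": 0,"wy": 0,"wz": -0.12},
    {"x": -0.55,"y": 0.08,"z": -0.03,"wx": 0,"wy": 0,"wz": -0.16},
    {"x": -0.65,"y": 0.09,"z": -0.03,"wx": 0,"wy": 0,"wz": -0.2},
    {"x": -0.74,"y": 0.09,"z": -0.03,"wx": 0,"wy": 0,"wz": -0.234},
    {"x": -0.74,"y": 0.09,"z": -0.03,"wx": 0,"wy": 0,"wz": -0.234},
    {"x": -0.74,"y": 0.09,"z": -0.03,"wx": 0,"wy": 0,"wz": -0.234},
  ],
)

```text
t: 14.53
eef_pos: [0.4499, -0.3016, 0.1799]
tool_rot: [0.001, 0.604, 0.797, 0.0]
contact_force: [0.1, 0.4, 0.5]
gripper_width: 0.999
```

```bash
python3 -c "
from h import *
cc=cal('wrist'); snap('wrist','i.png'); print(tool()[0],monitor.get_obs()['q'])
o=[]
for k,z in(('flask_flat',0),('flask_flat_cap',.02)):
  r=finder.place_of('wrist',k)[:2]; print(k,[(d['confidence'],d['location'],to_plane('wrist',d['location'],z,cc)[:2]) for d in r]); o.append(to_plane('wrist',r[0]['location'],z,cc)[:2])
e=o[1]-o[0]; y=np.arctan2(e[1],e[0]); print(np.degrees(y),np.linalg.norm(e)); g=o[1]-.058*e/np.linalg.norm(e); g=(g+o[0])/2; print(g); go((*g,.010),y+np.pi)"
```

```text
[ 0.4506054  -0.30042177  0.17968981] [-0.19354543  0.42362161  0.86097197  1.9700251  -0.40251024  0.92463408
  1.14831945]
flask_flat [(0.94, [240.6, 188.2], array([ 0.43948788, -0.32279763]))]
flask_flat_cap [(0.6, [249.8, 243.2], array([ 0.46525863, -0.37618405]))]
-64.2324160602558 0.059281037758474646
[ 0.43976633 -0.32337446]
xyz [-0.099 -0.089  0.847] w [ 0.     0.    -0.054]
```

View pics/i.png

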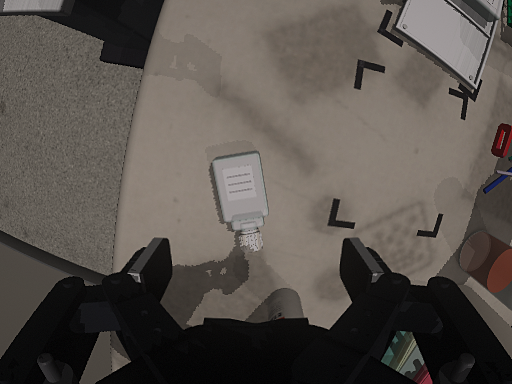

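Request:
jog_arm(
  plan=[
    {"x": -0.1,"y": -0.09,"z": 0.15,"wx": 0,"wy": 0,"wz": -0.03},
    {"x": -0.1,"y": -0.09,"z": 0.3,"wx": 0,"wy": 0,"wz": -0.054},
    {"x": -0.1,"y": -0.09,"z": 0.45,"wx": 0,"wy": 0,"wz": -0.054},
    {"x": -0.1,"y": -0.09,"z": 0.6,"wx": 0,"wy": 0,"wz": -0.054},
    {"x": -0.1,"y": -0.09,"z": 0.73,"wx": 0,"wy": 0,"wz": -0.054},
    {"x": -0.1,"y": -0.09,"z": 0.82,"wx": 0,"wy": 0,"wz": -0.054},
    {"x": -0.1,"y": -0.09,"z": 0.85,"wx": 0,"wy": 0,"wz": -0.054},
    {"x": -0.1,"y": -0.09,"z": 0.85,"wx": 0,"wy": 0,"wz": -0.054},
  ],
)

```text
t: 15.35
eef_pos: [0.4394, -0.3222, 0.008]
tool_rot: [-0.001, 0.531, 0.847, 0.0]
contact_force: [0.3, 0.5, 0.3]
gripper_width: 0.999
```

Request:
jog_arm(
  plan=[
    {"x": 0,"y": 0,"z": 0,"wx": 0,"wy": 0,"wz": 0},
    {"x": 0,"y": 0,"z": 0,"wx": 0,"wy": 0,"wz": 0},
    {"x": 0,"y": 0,"z": 0,"wx": 0,"wy": 0,"wz": 0},
    {"x": 0,"y": 0,"z": 0,"wx": 0,"wy": 0,"wz": 0},
    {"x": 0,"y": 0,"z": 0,"wx": 0,"wy": 0,"wz": 0},
    {"x": 0,"y": 0,"z": 0,"wx": 0,"wy": 0,"wz": 0},
    {"x": 0,"y": 0,"z": -0.1,"wx": 0,"wy": 0,"wz": 0},
    {"x": 0,"y": 0,"z": -0.25,"wx": 0,"wy": 0,"wz": 0},
    {"x": 0,"y": 0,"z": -0.45,"wx": 0,"wy": 0,"wz": 0},
    {"x": 0,"y": 0,"z": -0.55,"wx": 0,"wy": 0,"wz": 0},
    {"x": 0,"y": 0,"z": -0.55,"wx": 0,"wy": 0,"wz": 0},
  ],
  hand=-1,
  grip_force=45,
)

```text
t: 16.27
eef_pos: [0.4419, -0.3244, 0.1228]
tool_rot: [0.003, 0.532, 0.847, 0.001]
contact_force: [1.1, -1.4, -1.0]
gripper_width: 0.572
```

```bash
python3 -c "
from h import *
cc=cal('wrist');snap('wrist','j.png');print(tool()[0],monitor.get_obs()['q'])
for k in('flask_flat','flask_flat_cap'):
  print(k,[(d['confidence'],d['location'],to_plane('wrist',d['location'],.11 if k=='flask_flat' else .13,cc)) for d in finder.place_of('wrist',k)[:1]])
go((.647,-.062,.12),np.radians(-8))"
```

```text
[ 0.44115551 -0.32318888  0.12065145] [-0.05087651  0.50112223  0.745535    2.00230002 -0.46910109  0.81015019
  1.41510258]
flask_flat [(0.78, [255.0, 235.7], array([ 0.4428729 , -0.32551318,  0.11      ]))]
flask_flat_cap []
xyz [ 0.717  1.499 -0.009] w [-0.001 -0.     0.688]
```

Request:
jog_arm(
  plan=[
    {"x": 0.05,"y": 0.1,"z": 0,"wx": 0,"wy": 0,"wz": 0.04},
    {"x": 0.1,"y": 0.2,"z": 0,"wx": 0,"wy": 0,"wz": 0.08},
    {"x": 0.15,"y": 0.3,"z": 0,"wx": 0,"wy": 0,"wz": 0.12},
    {"x": 0.2,"y": 0.4,"z": 0,"wx": 0,"wy": 0,"wz": 0.16},
    {"x": 0.25,"y": 0.5,"z": 0,"wx": 0,"wy": 0,"wz": 0.2},
    {"x": 0.3,"y": 0.6,"z": 0,"wx": 0,"wy": 0,"wz": 0.24},
    {"x": 0.35,"y": 0.7,"z": 0,"wx": 0,"wy": 0,"wz": 0.28},
    {"x": 0.4,"y": 0.8,"z": 0,"wx": 0,"wy": 0,"wz": 0.32},
    {"x": 0.45,"y": 0.9,"z": 0,"wx": 0,"wy": 0,"wz": 0.36},
    {"x": 0.5,"y": 1.0,"z": 0,"wx": 0,"wy": 0,"wz": 0.4},
    {"x": 0.55,"y": 1.0,"z": 0,"wx": 0,"wy": 0,"wz": 0.44},
  ],
)

```text
t: 17.33
eef_pos: [0.5744, -0.132, 0.1162]
tool_rot: [-0.001, 0.948, 0.317, -0.001]
contact_force: [0.4, 0.3, -0.5]
gripper_width: 0.573
```

```bash
python3 -c "
from h import *
print(tool()[0],monitor.get_obs()['q']); go((.646,-.0625,.10),np.radians(-8))"
```

```text
[ 0.57438924 -0.13204221  0.11623499] [-0.6122768   0.75509871  1.08468931  1.91085386 -0.80750989  0.9975018
 -0.07720713]
xyz [ 0.495 -0.062  0.081] w [-0.001  0.     0.25 ]
```

Request:
jog_arm(
  plan=[
    {"x": 0.1,"y": -0.01,"z": 0,"wx": 0,"wy": 0,"wz": 0.04},
    {"x": 0.2,"y": -0.02,"z": 0,"wx": 0,"wy": 0,"wz": 0.08},
    {"x": 0.3,"y": -0.04,"z": 0,"wx": 0,"wy": 0,"wz": 0.12},
    {"x": 0.4,"y": -0.05,"z": 0.02,"wx": 0,"wy": 0,"wz": 0.16},
    {"x": 0.495,"y": -0.06,"z": 0.04,"wx": 0,"wy": 0,"wz": 0.2},
    {"x": 0.495,"y": -0.06,"z": 0.06,"wx": 0,"wy": 0,"wz": 0.25},
    {"x": 0.495,"y": -0.06,"z": 0.06,"wx": 0,"wy": 0,"wz": 0.25},
    {"x": 0.495,"y": -0.06,"z": 0.06,"wx": 0,"wy": 0,"wz": 0.25},
  ],
)

```text
t: 18.0
eef_pos: [0.6452, -0.0627, 0.1017]
tool_rot: [-0.0, 0.998, -0.071, -0.003]
contact_force: [-0.2, 0.0, -0.0]
gripper_width: 0.575
```

```bash
python3 e.py k; python3 -c "
from h import *
go((.646,-.0625,.015),np.radians(-8))"
```

```text
[ 0.645 -0.063  0.102] [ 0.99  -0.141 -0.006] [-0.721  0.968  1.207  1.773 -0.995  1.163 -0.898]
top tray [(0.73, array([224., 149.]), array([ 0.636, -0.027]))]
top tray_handle [(0.75, array([218., 178.]), array([ 0.544, -0.011])), (0.35, array([372., 180.]), array([ 0.527, -0.446]))]
top tray_lane_left [(0.89, array([203., 146.]), array([0.646, 0.033]))]
top tray_lane_right [(0.86, array([236., 152.]), array([ 0.626, -0.061]))]
top flask_flat [(0.66, array([235., 140.]), array([ 0.662, -0.06 ]))]
top flask_flat_cap [(0.74, array([229., 158.]), array([ 0.605, -0.043]))]
wrist tray [(0.71, array([206., 208.]), array([ 0.639, -0.019]))]
wrist tray_handle [(0.67, array([205., 314.]), array([ 0.55 , -0.004]))]
wrist tray_lane_left []
wrist tray_lane_right []
wrist flask_flat [(0.8, array([254., 234.]), array([ 0.608, -0.057]))]
wrist flask_flat_cap []
xyz [-0.001 -0.001  0.447] w [-0.001  0.001 -0.   ]
```

View pics/kwrist.png

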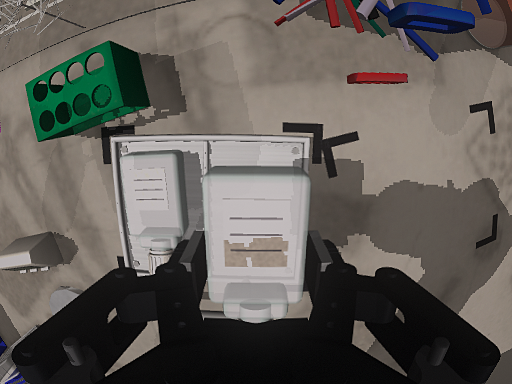

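The left flask is seated in its lane (col 120–187) and the held one lines up over the right lane. Lowering it.

Request:
jog_arm(
  plan=[
    {"x": 0,"y": 0,"z": 0.1,"wx": 0,"wy": 0,"wz": 0},
    {"x": 0,"y": 0,"z": 0.2,"wx": 0,"wy": 0,"wz": 0},
    {"x": 0,"y": 0,"z": 0.3,"wx": 0,"wy": 0,"wz": 0},
    {"x": 0,"y": 0,"z": 0.38,"wx": 0,"wy": 0,"wz": 0},
    {"x": 0,"y": 0,"z": 0.43,"wx": 0,"wy": 0,"wz": 0},
    {"x": 0,"y": 0,"z": 0.45,"wx": 0,"wy": 0,"wz": 0},
    {"x": 0,"y": 0,"z": 0.45,"wx": 0,"wy": 0,"wz": 0},
    {"x": 0,"y": 0,"z": 0.45,"wx": 0,"wy": 0,"wz": 0},
  ],
)

```text
t: 19.37
eef_pos: [0.6465, -0.063, 0.0149]
tool_rot: [-0.001, 0.998, -0.07, -0.0]
contact_force: [0.3, -0.2, -0.1]
gripper_width: 0.574
```

Request:
jog_arm(
  plan=[
    {"x": 0,"y": 0,"z": 0,"wx": 0,"wy": 0,"wz": 0},
    {"x": 0,"y": 0,"z": 0,"wx": 0,"wy": 0,"wz": 0},
    {"x": 0,"y": 0,"z": 0,"wx": 0,"wy": 0,"wz": 0},
    {"x": 0,"y": 0,"z": -0.06,"wx": 0,"wy": 0,"wz": 0},
    {"x": 0,"y": 0,"z": -0.2,"wx": 0,"wy": 0,"wz": 0},
    {"x": 0,"y": 0,"z": -0.4,"wx": 0,"wy": 0,"wz": 0},
    {"x": 0,"y": 0,"z": -0.6,"wx": 0,"wy": 0,"wz": 0},
    {"x": -0.2,"y": 0,"z": -0.75,"wx": 0,"wy": 0,"wz": 0},
    {"x": -0.4,"y": -0.1,"z": -0.75,"wx": 0,"wy": 0,"wz": 0},
    {"x": -0.6,"y": -0.2,"z": -0.75,"wx": 0,"wy": 0,"wz": 0},
    {"x": -0.6,"y": -0.2,"z": -0.75,"wx": 0,"wy": 0,"wz": 0},
  ],
  hand=0.45,
)

```text
t: 20.28
eef_pos: [0.5291, -0.0045, 0.1654]
tool_rot: [-0.003, 0.998, -0.07, -0.002]
contact_force: [0.0, 1.3, -0.3]
gripper_width: 0.724
```

```bash
python3 e.py l; python3 -c "
from h import *
go((.548,-.004,.10),np.radians(-8))"
```

```text
[ 0.529 -0.005  0.165] [ 0.99  -0.14  -0.004] [-1.021  0.791  1.391  2.017 -0.881  1.145 -0.946]
top tray [(0.88, array([220., 150.]), array([ 0.633, -0.016])), (0.6, array([148., 161.]), array([0.606, 0.194]))]
top tray_handle [(0.76, array([218., 178.]), array([ 0.546, -0.012])), (0.71, array([236., 146.]), array([ 0.635, -0.064]))]
top tray_lane_left [(0.67, array([204., 148.]), array([0.641, 0.029]))]
top tray_lane_right [(0.6, array([238., 152.]), array([ 0.625, -0.068]))]
top flask_flat [(0.85, array([236., 146.]), array([ 0.645, -0.063])), (0.45, array([238., 152.]), array([ 0.627, -0.067]))]
top flask_flat_cap [(0.65, array([231., 166.]), array([ 0.582, -0.049]))]
wrist tray [(0.89, array([251.,  78.]), array([ 0.638, -0.018]))]
wrist tray_handle [(0.82, array([249., 173.]), array([ 0.547, -0.004])), (0.49, array([212.,  63.]), array([0.654, 0.015]))]
wrist tray_lane_left []
wrist tray_lane_right []
wrist flask_flat [(0.7, array([292.,  63.]), array([ 0.649, -0.062])), (0.64, array([209., 125.]), array([0.596, 0.031]))]
wrist flask_flat_cap [(0.64, array([298., 118.]), array([ 0.592, -0.058]))]
xyz [ 0.07  -0.026  0.325] w [-0.  0. -0.]
```

View pics/lwrist.png

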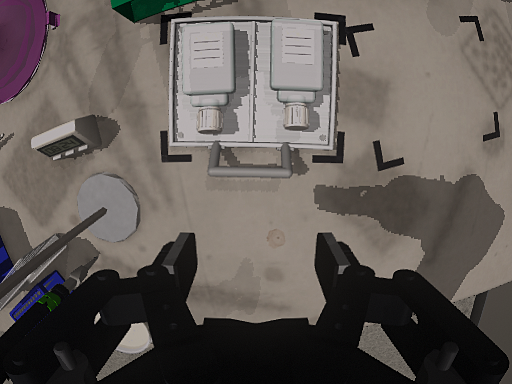

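Both flasks are in their lanes, panels up and caps towards the handle (bar at about (208–293, 173)). All four empty marks are visible, so I'll fit the marks pose and the handle.

```bash
cat > m.py <<'E'
from h import *
from scipy.optimize import minimize
import sys
def proj(n,pts,cc):
    c,E=cc; q=pts@E[:3,:3].T+E[:3,3]
    if n=="wrist":
        r=np.hypot(q[:,0],q[:,1]); t=np.arctan2(r,q[:,2])/np.maximum(r,1e-9)
        u,v=q[:,0]*t,q[:,1]*t
    else: u,v=q[:,0]/q[:,2],q[:,1]/q[:,2]
    return u*c["fx"]+c["cx"],v*c["fy"]+c["cy"]
def dark(n,im):
    return cv2.GaussianBlur(np.clip((110-im.max(2).astype(np.float32))/70,0,1),(0,0),.8)
def model(w,L):
    g=np.arange(-.012,L+.012,.0015); a,b=np.meshgrid(g,g); a,b=a.ravel(),b.ravel() # a,b inward from outer corner
    ins=((a>0)&(b>0)&(((a<w)&(b<L))|((b<w)&(a<L))))
    P=[];S=[]
    for sx in(1,-1):
        for sy in(1,-1):
            P.append(np.c_[sx*(.073+w-a),sy*(.09+w-b),0*a]); S.append(np.where(ins,1/ins.sum(),-1/(~ins).sum()))
    return np.vstack(P),np.concatenate(S)
def fit(n,im,cc,p0,w=None):
    D=dark(n,im); best=None
    for w in(.006,.008):
      for L in(.025,.03,.035):
        P,S=model(w,L)
        def f(p):
            c,s=np.cos(p[2]),np.sin(p[2]); X=P@np.array([[c,s,0],[-s,c,0],[0,0,1]])+[p[0],p[1],0]
            u,v=proj(n,X,cc); return -(cv2.remap(D,u.astype(np.float32)[None],v.astype(np.float32)[None],1)[0]*S).sum()
        for dx in(-.008,0,.008):
          for dy in(-.008,0,.008):
            r=minimize(f,[p0[0]+dx,p0[1]+dy,p0[2]],method="Nelder-Mead",options=dict(initial_simplex=np.array([p0[0]+dx,p0[1]+dy,p0[2]])+np.array([[0,0,0],[.006,0,0],[0,.006,0],[0,0,.05]])))
            if best is None or r.fun<best[0]: best=(r.fun,r.x,w,L)
    print(n,best[0],best[1][:2].round(4),np.degrees(best[1][2]).round(2),best[2:]); return best
if __name__=="__main__":
    for n in("top","wrist"):
        im=cv2.imread(f"pics/l{n}.png"); cc=cal(n); fit(n,im,cc,(.615,-.233,.13))
    cc=cal("wrist")
    for p,z in(((208,174),.036),((293,173),.036),((250,173),.036),((167,149),.012),((337,147),.012),((169,20),.012),((337,22),.012)): print(p,to_plane("wrist",p,z,cc)[:2].round(4))
E
python3 m.py
```

```text
top -2.1822894672703166 [ 0.6162 -0.2298] 7.7 (0.008, 0.03)
wrist -3.3058592416261807 [ 0.6162 -0.2299] 7.7 (0.008, 0.03)
(208, 174) [0.5513 0.035 ]
(293, 173) [ 0.541  -0.0442]
(250, 173) [ 0.5465 -0.0043]
(167, 149) [0.5791 0.0778]
(337, 147) [ 0.5566 -0.0949]
(169, 20) [0.7125 0.0556]
(337, 22) [ 0.6859 -0.1121]
```

```bash
python3 -c "
from h import *
go((.5465,-.0043,.10),np.radians(81.5))"
```

```text
xyz [ 0.062 -0.023  0.325] w [-0.001 -0.    -0.498]
```

Request:
jog_arm(
  plan=[
    {"x": 0.06,"y": -0.02,"z": 0.05,"wx": 0,"wy": 0,"wz": -0.04},
    {"x": 0.06,"y": -0.02,"z": 0.1,"wx": 0,"wy": 0,"wz": -0.08},
    {"x": 0.06,"y": -0.02,"z": 0.15,"wx": 0,"wy": 0,"wz": -0.12},
    {"x": 0.06,"y": -0.02,"z": 0.2,"wx": 0,"wy": 0,"wz": -0.16},
    {"x": 0.06,"y": -0.02,"z": 0.25,"wx": 0,"wy": 0,"wz": -0.2},
    {"x": 0.06,"y": -0.02,"z": 0.25,"wx": 0,"wy": 0,"wz": -0.24},
    {"x": 0.06,"y": -0.02,"z": 0.25,"wx": 0,"wy": 0,"wz": -0.28},
    {"x": 0.06,"y": -0.02,"z": 0.25,"wx": 0,"wy": 0,"wz": -0.32},
    {"x": 0.06,"y": -0.02,"z": 0.25,"wx": 0,"wy": 0,"wz": -0.36},
    {"x": 0.06,"y": -0.02,"z": 0.25,"wx": 0,"wy": 0,"wz": -0.4},
    {"x": 0.06,"y": -0.02,"z": 0.25,"wx": 0,"wy": 0,"wz": -0.44},
    {"x": 0.06,"y": -0.02,"z": 0.25,"wx": 0,"wy": 0,"wz": -0.48},
  ],
  hand=0.1,
)

```text
t: 21.98
eef_pos: [0.546, -0.0051, 0.1151]
tool_rot: [-0.001, 0.776, 0.631, 0.0]
contact_force: [0.4, -1.3, -0.1]
gripper_width: 0.548
```

```bash
python3 -c "
from h import *
print(tool()[0],monitor.get_obs()['q'],monitor.get_obs()['gripper_width']); go((.5465,-.0043,.019),np.radians(81.5))"
```

```text
[ 0.5460202  -0.00506019  0.11508869] [-0.79947455  0.59711456  0.94532448  2.01135557 -0.64461937  0.86391155
  0.3029921 ] 0.547564730658074
xyz [0.004 0.002 0.48 ] w [-0.    -0.    -0.018]
```

Request:
jog_arm(
  plan=[
    {"x": 0.004,"y": 0.002,"z": 0.1,"wx": 0,"wy": 0,"wz": -0.018},
    {"x": 0.004,"y": 0.002,"z": 0.2,"wx": 0,"wy": 0,"wz": -0.018},
    {"x": 0.004,"y": 0.002,"z": 0.3,"wx": 0,"wy": 0,"wz": -0.018},
    {"x": 0.004,"y": 0.002,"z": 0.38,"wx": 0,"wy": 0,"wz": -0.018},
    {"x": 0.004,"y": 0.002,"z": 0.44,"wx": 0,"wy": 0,"wz": -0.018},
    {"x": 0.004,"y": 0.002,"z": 0.47,"wx": 0,"wy": 0,"wz": -0.018},
    {"x": 0.004,"y": 0.002,"z": 0.475,"wx": 0,"wy": 0,"wz": -0.018},
    {"x": 0.004,"y": 0.002,"z": 0.475,"wx": 0,"wy": 0,"wz": -0.018},
  ],
)

```text
t: 22.65
eef_pos: [0.5467, -0.0045, 0.0202]
tool_rot: [-0.001, 0.758, 0.653, 0.0]
contact_force: [0.2, 0.3, 0.3]
gripper_width: 0.549
```

Request:
jog_arm(
  plan=[
    {"x": 0,"y": 0,"z": 0,"wx": 0,"wy": 0,"wz": 0},
    {"x": 0,"y": 0,"z": 0,"wx": 0,"wy": 0,"wz": 0},
    {"x": 0,"y": 0,"z": 0,"wx": 0,"wy": 0,"wz": 0},
    {"x": 0,"y": 0,"z": 0,"wx": 0,"wy": 0,"wz": 0},
    {"x": 0,"y": 0,"z": 0,"wx": 0,"wy": 0,"wz": 0},
    {"x": 0,"y": 0,"z": 0,"wx": 0,"wy": 0,"wz": 0},
    {"x": 0,"y": 0,"z": 0,"wx": 0,"wy": 0,"wz": 0},
  ],
  hand=-1,
  grip_force=60,
)

```text
t: 23.23
eef_pos: [0.5474, -0.0045, 0.0211]
tool_rot: [-0.0, 0.758, 0.652, 0.001]
contact_force: [-1.0, 0.9, 6.4]
gripper_width: 0.086
```

```bash
python3 -c "
from h import *
P,Q=tool();s=monitor.get_obs();print(P,np.degrees(np.arctan2(*Q.as_matrix()[[1,0],0])),s['gripper_width'],s['contact_force'],s['torque'],s['q']); go((.529,-.2416,P[2]),np.radians(97.5))"
```

```text
[ 0.54737432 -0.00452345  0.02108903] 81.4508342489936 0.08600172247888062 [-0.99364237  0.86809517  6.38801869] [ 0.09065175  0.18206488 -0.09271794] [-0.6711318   0.71554977  0.76501515  2.04669728 -0.78838202  0.6976623
  0.46296787]
xyz [-1.186  0.085 -0.002] w [ 0.    -0.    -0.089]
```

Request:
jog_arm(
  plan=[
    {"x": -0.02,"y": 0.001,"z": 0,"wx": 0,"wy": 0,"wz": -0.002},
    {"x": -0.05,"y": 0.004,"z": 0,"wx": 0,"wy": 0,"wz": -0.004},
    {"x": -0.1,"y": 0.007,"z": 0,"wx": 0,"wy": 0,"wz": -0.008},
    {"x": -0.16,"y": 0.011,"z": 0,"wx": 0,"wy": 0,"wz": -0.012},
    {"x": -0.22,"y": 0.016,"z": 0,"wx": 0,"wy": 0,"wz": -0.017},
    {"x": -0.28,"y": 0.02,"z": 0,"wx": 0,"wy": 0,"wz": -0.021},
    {"x": -0.34,"y": 0.024,"z": 0,"wx": 0,"wy": 0,"wz": -0.026},
    {"x": -0.4,"y": 0.029,"z": 0,"wx": 0,"wy": 0,"wz": -0.03},
    {"x": -0.46,"y": 0.033,"z": 0,"wx": 0,"wy": 0,"wz": -0.035},
    {"x": -0.52,"y": 0.037,"z": 0,"wx": 0,"wy": 0,"wz": -0.039},
    {"x": -0.57,"y": 0.041,"z": 0,"wx": 0,"wy": 0,"wz": -0.043},
    {"x": -0.6,"y": 0.043,"z": 0,"wx": 0,"wy": 0,"wz": -0.045},
  ],
)

```text
t: 24.23
eef_pos: [0.538, -0.1252, 0.0211]
tool_rot: [-0.0, 0.71, 0.705, 0.001]
contact_force: [-0.5, 5.3, 2.4]
gripper_width: 0.092
```

```bash
python3 -c "
from h import *
P,Q=tool();s=monitor.get_obs();print(P,np.degrees(np.arctan2(*Q.as_matrix()[[1,0],0])),s['gripper_width'],s['contact_force'],s['torque'],s['q']); go((.529,-.2416,.0211),np.radians(97.5))"; python3 e.py n | grep -E "tray|flask"
```

```text
[ 0.53798315 -0.12515524  0.02111608] 89.60257863415849 0.0923218225448888 [-0.54930069  5.30684706  2.36498741] [ 1.0454889  -0.05843973  0.30414259] [-0.41395658  0.69919335  0.71447353  2.03281733 -0.73662189  0.68269499
  0.77801155]
xyz [-0.583 -0.041 -0.001] w [ 0.    -0.001 -0.044]
top tray [(0.63, array([239., 148.]), array([ 0.638, -0.073]))]
top tray_handle []
top tray_lane_left [(0.98, array([238., 155.]), array([ 0.618, -0.069]))]
top tray_lane_right [(0.76, array([272., 149.]), array([ 0.632, -0.167]))]
top flask_flat [(0.67, array([271., 144.]), array([ 0.647, -0.166]))]
top flask_flat_cap []
wrist tray [(0.7, array([394., 225.]), array([ 0.628, -0.126])), (0.24, array([426., 161.]), array([ 0.645, -0.084]))]
wrist tray_handle []
wrist tray_lane_left []
wrist tray_lane_right []
wrist flask_flat [(0.79, array([406., 284.]), array([ 0.647, -0.173]))]
wrist flask_flat_cap [(0.6, array([338., 309.]), array([ 0.589, -0.172]))]
```

Request:
jog_arm(
  plan=[
    {"x": -0.03,"y": -0.002,"z": 0,"wx": 0,"wy": 0,"wz": -0.002},
    {"x": -0.07,"y": -0.005,"z": 0,"wx": 0,"wy": 0,"wz": -0.005},
    {"x": -0.13,"y": -0.009,"z": 0,"wx": 0,"wy": 0,"wz": -0.01},
    {"x": -0.19,"y": -0.013,"z": 0,"wx": 0,"wy": 0,"wz": -0.014},
    {"x": -0.25,"y": -0.018,"z": 0,"wx": 0,"wy": 0,"wz": -0.019},
    {"x": -0.31,"y": -0.022,"z": 0,"wx": 0,"wy": 0,"wz": -0.023},
    {"x": -0.37,"y": -0.026,"z": 0,"wx": 0,"wy": 0,"wz": -0.028},
    {"x": -0.43,"y": -0.03,"z": 0,"wx": 0,"wy": 0,"wz": -0.032},
    {"x": -0.49,"y": -0.034,"z": 0,"wx": 0,"wy": 0,"wz": -0.037},
    {"x": -0.54,"y": -0.038,"z": 0,"wx": 0,"wy": 0,"wz": -0.041},
    {"x": -0.57,"y": -0.04,"z": 0,"wx": 0,"wy": 0,"wz": -0.044},
    {"x": -0.583,"y": -0.041,"z": 0,"wx": 0,"wy": 0,"wz": -0.044},
  ],
)

```text
t: 25.93
eef_pos: [0.5301, -0.2393, 0.0211]
tool_rot: [-0.001, 0.659, 0.752, 0.002]
contact_force: [-0.2, 7.6, 9.5]
gripper_width: 0.091
```

```bash
python3 e.py o; python3 -c "
from h import *
go((.529,-.2416,.0211),np.radians(97.5))
a=cv2.imread('pics/otop.png')[100:210,190:340];cv2.imwrite('pics/o2.png',cv2.resize(a,(750,550),interpolation=cv2.INTER_CUBIC))"
```

```text
[ 0.53  -0.239  0.021] [-0.132  0.991  0.004] [-0.167  0.715  0.666  1.96  -0.685  0.705  1.058]
top tray [(0.94, array([294., 155.]), array([ 0.612, -0.23 ]))]
top tray_handle []
top tray_lane_left [(0.68, array([275., 153.]), array([ 0.62 , -0.175]))]
top tray_lane_right []
top flask_flat [(0.46, array([304., 143.]), array([ 0.649, -0.261]))]
top flask_flat_cap []
wrist tray [(0.85, array([390., 222.]), array([ 0.616, -0.226]))]
wrist tray_handle [(0.96, array([256., 257.]), array([ 0.531, -0.24 ]))]
wrist tray_lane_left []
wrist tray_lane_right []
wrist flask_flat [(0.92, array([410., 280.]), array([ 0.647, -0.267]))]
wrist flask_flat_cap [(0.94, array([340., 308.]), array([ 0.589, -0.278]))]
xyz [-0.01  -0.007 -0.   ] w [ 0.001 -0.001  0.   ]
```

Request:
jog_arm(
  plan=[
    {"x": -0.012,"y": -0.005,"z": 0,"wx": 0,"wy": 0,"wz": 0},
    {"x": -0.018,"y": -0.008,"z": 0,"wx": 0,"wy": 0,"wz": 0},
    {"x": -0.018,"y": -0.008,"z": 0,"wx": 0,"wy": 0,"wz": 0},
  ],
)

```text
t: 26.88
eef_pos: [0.53, -0.2396, 0.0211]
tool_rot: [-0.002, 0.658, 0.753, 0.004]
contact_force: [0.5, 6.9, 8.1]
gripper_width: 0.091
```

Request:
jog_arm(
  plan=[
    {"x": 0,"y": 0,"z": 0,"wx": 0,"wy": 0,"wz": 0},
    {"x": 0,"y": 0,"z": 0,"wx": 0,"wy": 0,"wz": 0},
    {"x": 0,"y": 0,"z": 0,"wx": 0,"wy": 0,"wz": 0},
    {"x": 0,"y": 0,"z": 0,"wx": 0,"wy": 0,"wz": 0},
    {"x": 0,"y": 0,"z": -0.1,"wx": 0,"wy": 0,"wz": 0},
    {"x": 0,"y": 0,"z": -0.25,"wx": 0,"wy": 0,"wz": 0},
    {"x": 0,"y": 0,"z": -0.45,"wx": 0,"wy": 0,"wz": 0},
    {"x": 0,"y": 0,"z": -0.6,"wx": 0,"wy": 0,"wz": 0},
    {"x": 0,"y": 0,"z": -0.8,"wx": 0,"wy": 0,"wz": 0},
    {"x": 0,"y": 0,"z": -0.95,"wx": 0,"wy": 0,"wz": 0},
    {"x": 0,"y": 0,"z": -0.95,"wx": 0,"wy": 0,"wz": 0},
  ],
  hand=-0.1,
)

```text
t: 27.8
eef_pos: [0.5322, -0.2437, 0.217]
tool_rot: [0.002, 0.658, 0.753, 0.006]
contact_force: [1.2, -0.6, 0.3]
gripper_width: 0.451
```

```bash
python3 e.py p; cat > q.py <<'E'
from m import *
for n in("top","wrist"):
    fit(n,cv2.imread(f"pics/p{n}.png"),cal(n),(.6162,-.2298,.134))
a=cv2.imread('pics/ptop.png')[105:205,230:350];w=cv2.imread('pics/pwrist.png')
a=cv2.resize(a,(400,333),interpolation=cv2.INTER_CUBIC); w=cv2.resize(w,(400,300)); cv2.imwrite('pics/p2.png',np.vstack([w,a])[:600])
E
python3 q.py
```

```text
[ 0.532 -0.244  0.217] [-0.134  0.991  0.004] [-0.344  0.467  0.91   1.84  -0.437  1.038  0.874]
top tray [(0.52, array([371., 181.]), array([ 0.531, -0.452]))]
top tray_handle []
top tray_lane_left [(0.5, array([277., 157.]), array([ 0.606, -0.182]))]
top tray_lane_right []
top flask_flat []
top flask_flat_cap []
wrist tray [(0.74, array([329., 166.]), array([ 0.618, -0.224]))]
wrist tray_handle [(0.63, array([261., 176.]), array([ 0.536, -0.24 ]))]
wrist tray_lane_left []
wrist tray_lane_right [(0.97, array([325., 202.]), array([ 0.621, -0.269]))]
wrist flask_flat []
wrist flask_flat_cap [(0.94, array([300., 208.]), array([ 0.588, -0.276]))]
top -0.792726849044775 [ 0.6161 -0.2298] 7.94 (0.008, 0.025)
wrist -3.027866865201833 [ 0.6187 -0.2317] 7.73 (0.008, 0.03)
```

```bash
python3 -c "
import cv2
a=cv2.imread('pics/pwrist.png')[70:270,210:430];cv2.imwrite('pics/p3.png',cv2.resize(a,(660,600),interpolation=cv2.INTER_CUBIC))"
```

```text
(no output)
```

View pics/p3.png

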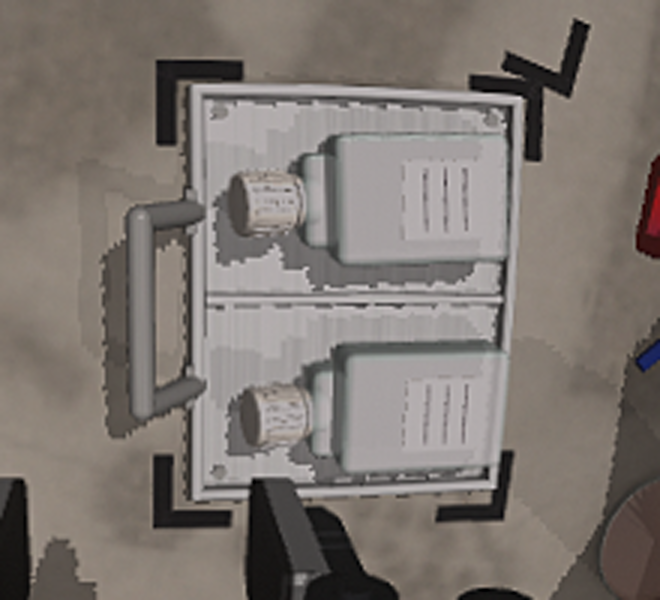

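```bash
cat > r.py <<'E'
from m import *
cc=cal("wrist"); f=lambda p,z:to_plane("wrist",(210+p[0]/3,70+p[1]/3),z,cc)[:2]
y=np.radians(7.7); M=np.array([[np.cos(y),np.sin(y)],[-np.sin(y),np.cos(y)]]); m0=np.array([.6187,-.2317])
for z in(.010,.014):
    for nm,p in dict(nearL=(190,86),farL=(524,97),farR=(498,493),nearR=(190,501)).items(): print(z,nm,(M@(f(p,z)-m0)*1000).round(1))
h=f((142,312),.036); print("handle",(M@(h-m0)*1000).round(1),"want -88,0")
for nm,p in dict(a=(178,79),b=(527,92),c=(497,506),d=(174,513)).items(): print("mark",nm,(M@(f(p,0)-m0)*1000).round(1))
E
python3 r.py
```

```text
0.01 nearL [-68.1  86.9]
0.01 farL [68.5 89.7]
0.01 farR [ 72.4 -81.5]
0.01 nearR [-65.7 -82. ]
0.014 nearL [-68.3  86.7]
0.014 farL [66.7 89.5]
0.014 farR [ 70.5 -79.7]
0.014 nearR [-66.  -80.2]
handle [-86.3   4. ] want -88,0
mark a [-72.2  90.2]
mark b [74.5 92.6]
mark c [ 77.6 -92.4]
mark d [-71.8 -92.1]
```

The numbers put the tray about 4 mm towards +y of the marks' centre (clearance is 5 mm), with x and yaw good (under 1 mm, about 0.5°). I'll regrip the handle and nudge it.

```bash
python3 -c "
from h import *
go((.530,-.2396,.0225),np.radians(97.6))"
```

```text
xyz [0.    0.    0.942] w [ 0.001 -0.003  0.001]
```

Request:
jog_arm(
  plan=[
    {"x": 0,"y": 0,"z": 0.2,"wx": 0,"wy": 0,"wz": 0},
    {"x": 0,"y": 0,"z": 0.4,"wx": 0,"wy": 0,"wz": 0},
    {"x": 0,"y": 0,"z": 0.55,"wx": 0,"wy": 0,"wz": 0},
    {"x": 0,"y": 0,"z": 0.7,"wx": 0,"wy": 0,"wz": 0},
    {"x": 0,"y": 0,"z": 0.82,"wx": 0,"wy": 0,"wz": 0},
    {"x": 0,"y": 0,"z": 0.9,"wx": 0,"wy": -0.003,"wz": 0},
    {"x": 0,"y": 0,"z": 0.93,"wx": 0,"wy": -0.003,"wz": 0},
    {"x": 0,"y": 0,"z": 0.935,"wx": 0,"wy": -0.003,"wz": 0},
    {"x": 0,"y": 0,"z": 0.935,"wx": 0,"wy": -0.003,"wz": 0},
  ],
)

```text
t: 29.25
eef_pos: [0.5302, -0.24, 0.0243]
tool_rot: [0.002, 0.658, 0.753, 0.001]
contact_force: [-0.0, -0.5, 0.4]
gripper_width: 0.453
```

Request:
jog_arm(
  plan=[
    {"x": 0,"y": 0,"z": 0,"wx": 0,"wy": 0,"wz": 0},
    {"x": 0,"y": 0,"z": 0,"wx": 0,"wy": 0,"wz": 0},
    {"x": 0,"y": 0,"z": 0,"wx": 0,"wy": 0,"wz": 0},
    {"x": 0,"y": 0,"z": 0,"wx": 0,"wy": 0,"wz": 0},
    {"x": 0,"y": 0,"z": 0,"wx": 0,"wy": 0,"wz": 0},
    {"x": 0,"y": 0,"z": 0,"wx": 0,"wy": 0,"wz": 0},
  ],
  hand=-1,
)

```text
t: 29.75
eef_pos: [0.5309, -0.2405, 0.0258]
tool_rot: [0.003, 0.658, 0.753, 0.001]
contact_force: [-1.2, 0.2, 5.6]
gripper_width: 0.09
```

Request:
jog_arm(
  plan=[
    {"x": -0.01,"y": 0,"z": 0,"wx": 0,"wy": 0,"wz": 0},
    {"x": -0.02,"y": 0,"z": 0,"wx": 0,"wy": 0,"wz": 0},
    {"x": -0.03,"y": 0,"z": 0,"wx": 0,"wy": 0,"wz": 0},
    {"x": -0.03,"y": 0,"z": 0,"wx": 0,"wy": 0,"wz": 0},
    {"x": -0.03,"y": 0,"z": 0,"wx": 0,"wy": 0,"wz": 0},
  ],
)

```text
t: 30.17
eef_pos: [0.5319, -0.2463, 0.0258]
tool_rot: [0.002, 0.657, 0.753, 0.001]
contact_force: [-0.0, 2.4, 0.4]
gripper_width: 0.087
```

Request:
jog_arm(
  plan=[
    {"x": 0,"y": 0,"z": 0,"wx": 0,"wy": 0,"wz": 0},
    {"x": 0,"y": 0,"z": 0,"wx": 0,"wy": 0,"wz": 0},
    {"x": 0,"y": 0,"z": 0,"wx": 0,"wy": 0,"wz": 0},
    {"x": 0,"y": 0,"z": 0,"wx": 0,"wy": 0,"wz": 0},
    {"x": 0,"y": 0,"z": -0.1,"wx": 0,"wy": 0,"wz": 0},
    {"x": 0,"y": 0,"z": -0.25,"wx": 0,"wy": 0,"wz": 0},
    {"x": 0,"y": 0,"z": -0.45,"wx": 0,"wy": 0,"wz": 0},
    {"x": 0,"y": 0,"z": -0.6,"wx": 0,"wy": 0,"wz": 0},
    {"x": 0,"y": 0,"z": -0.8,"wx": 0,"wy": 0,"wz": 0},
    {"x": 0,"y": 0,"z": -0.93,"wx": 0,"wy": 0,"wz": 0},
    {"x": 0,"y": 0,"z": -0.93,"wx": 0,"wy": 0,"wz": 0},
    {"x": 0,"y": 0,"z": -0.93,"wx": 0,"wy": 0,"wz": 0},
  ],
  hand=-0.1,
)

```text
t: 31.17
eef_pos: [0.5317, -0.2465, 0.2134]
tool_rot: [0.004, 0.658, 0.753, 0.002]
contact_force: [0.2, 0.7, 0.2]
gripper_width: 0.452
```

```bash
python3 e.py s|grep wrist; cat > u.py <<'E'
from m import *
cc=cal("wrist"); A=cv2.imread("pics/pwrist.png");B=cv2.imread("pics/swrist.png")
r=fit("wrist",B,cc,(.6187,-.2317,.134)); m0=r[1][:2]; y=r[1][2]
M=np.array([[np.cos(y),np.sin(y)],[-np.sin(y),np.cos(y)]])
p=np.array([(190,86),(524,97),(498,493),(190,501),(142,312),(350,299),(178,79),(527,92),(497,506),(174,513)],np.float32)/3+np.float32([210,70])
q,s,e=cv2.calcOpticalFlowPyrLK(A,B,p[:,None],None,winSize=(13,13),maxLevel=2)
for n,a,b,k,z in zip("nearL farL farR nearR handle rib m1 m2 m3 m4".split(),p,q[:,0],s.ravel(),[.012]*4+[.036,.011]+[0]*4):
    print(n,k,(b-a).round(2),(M@(to_plane("wrist",b,z,cc)[:2]-m0)*1000).round(1))
E
python3 u.py
```

```text
wrist tray [(0.75, array([324., 165.]), array([ 0.614, -0.231]))]
wrist tray_handle [(0.8, array([258., 173.]), array([ 0.534, -0.245]))]
wrist tray_lane_left []
wrist tray_lane_right [(0.81, array([327., 201.]), array([ 0.626, -0.274]))]
wrist flask_flat [(0.8, array([341., 201.]), array([ 0.646, -0.272]))]
wrist flask_flat_cap [(0.59, array([300., 207.]), array([ 0.59 , -0.281]))]
wrist -3.0029762675308582 [ 0.6185 -0.2313] 7.79 (0.008, 0.03)
nearL 1 [-0.96 -6.23] [-68.   86.7]
farL 1 [-1.06 -4.57] [67.4 87.7]
farR 1 [-0.68 -3.28] [ 71.7 -84.2]
nearR 1 [-0.1  -5.49] [-64.9 -81.6]
handle 1 [-0.23  1.61] [-85.5  -5. ]
rib 1 [ 1.08 -2.12] [-0.6 -0.3]
m1 1 [-0.82 -5.94] [-71.9  89.9]
m2 1 [-1.2  -4.99] [74.  91.2]
m3 1 [-0.18 -5.77] [ 78.  -92.2]
m4 1 [-0.73 -6.08] [-71.8 -91.6]
```

```bash
cat > v.py <<'E'
from m import *
cc=cal("wrist"); B=cv2.cvtColor(cv2.imread("pics/swrist.png"),cv2.COLOR_BGR2GRAY).astype(np.float32)
m0=np.array([.6185,-.2313]); y=np.radians(7.75); c,s=np.cos(y),np.sin(y)
def line(axis,sgn,t,z):
    d=np.arange(.055,.105,.0005) if axis else np.arange(.05,.09,.0005)
    L=np.c_[sgn*d,0*d+t] if axis==0 else np.c_[0*d+t,sgn*d]
    W=np.c_[L@np.array([[c,s],[-s,c]])+m0,0*d+z]; u,v=proj("wrist",W,cc)
    g=cv2.remap(B,u.astype(np.float32)[None],v.astype(np.float32)[None],cv2.INTER_CUBIC)[0]
    return d,cv2.GaussianBlur(g[None],(0,0),1.5)[0]
for axis,sgn,ts in((0,-1,(-.06,-.045,.045,.06)),(0,1,(-.045,-.02,.02,.045)),(1,1,(-.035,-.015,.0,.015,.03)),(1,-1,(.0,.015,.03))):
    o=[]
    for t in ts:
        d,g=line(axis,sgn,t,.012); gr=np.gradient(g); w=np.abs(d-(.068 if axis==0 else .085))<.0085
        i=np.argsort(np.where(w,gr,0))[0]; o.append((t,round(sgn*d[i]*1000,1),round(float(gr[i]),1)))
    print("xy"[axis],sgn,o)
E
python3 v.py
```

```text
x -1 [(-0.06, np.float64(-64.5), -26.4), (-0.045, np.float64(-64.5), -11.4), (0.045, np.float64(-67.0), -21.4), (0.06, np.float64(-68.0), -21.7)]
x 1 [(-0.045, np.float64(69.5), -7.9), (-0.02, np.float64(69.0), -6.2), (0.02, np.float64(62.0), -9.6), (0.045, np.float64(61.0), -13.5)]
y 1 [(-0.035, np.float64(76.5), -15.9), (-0.015, np.float64(78.0), -21.9), (0.0, np.float64(84.5), -19.4), (0.015, np.float64(85.0), -21.9), (0.03, np.float64(85.0), -22.4)]
y -1 [(0.0, np.float64(-83.5), -19.8), (0.015, np.float64(-83.0), -18.6), (0.03, np.float64(-76.5), -14.2)]
```

```bash
python3 -c "
from h import *
snap('scene','z.png')
for k in('squeeze_bottle','timer'): print(k,[(d['confidence'],d['location'],to_plane('scene',d['location'],0)[:2]) for d in finder.place_of('scene',k)[:1]])
print(monitor.get_obs()['t'],bot.hand_in())"
```

```text
squeeze_bottle [(0.66, [369.6, 244.2], array([ 0.53440032, -0.45146338]))]
timer [(0.74, [371.3, 244.0], array([ 0.53813948, -0.45466644]))]
the job is handed in; nothing more can be done
32.0167 None
```

The job is done and handed in at 32 s of the 72 s allowed. I pushed the edge flask over onto its underside, then laid it in the left lane and the other flask in the right lane. Both lie lengthwise with panels up and caps towards the handle. I gripped the handle bar and slid the tray along the bench into the empty marks. It first ended about 4 mm too far towards +y, so I gripped it again and nudged it back.

**Tray position:** the last wrist-camera measurement put the tray centre about 1 mm from the marks' centre in both x and y. It is turned about 1–1.5° from square, so by my figures it sits inside the marks on all sides. I left that small turn uncorrected. The viewing limit was reached, so I checked the position after the nudge by numbers only.

**Checks that failed or disagreed:**
- A point-tracking check after the nudge gave inconsistent results near the marks, so I used an edge measurement instead.
- The top camera was partly blocked by the arm for the final position.
- In the last scene picture the finder placed the squeeze bottle where it started. It mistook the bottle for the timer, so the timer has no final check. The arm did not go near it while working.

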